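# Change the brass specimen in a spring-plunger nest

### The job

Change the test specimen in the steel nest: push the blade of the pry bar into the nest's slot, lever up the slot end of the old specimen until it stands clear of the two spring balls, lay the pry bar back on its rubber mat and put the old specimen in the white tray. Then set the one fresh specimen that fits into the pocket and press it down past the spring balls until it lies flush with the nest's top. Do not push the other two specimens or the little yellow box about.

Things in the scene. Friction and masses are not known exactly. Their poses are not given: they have to be found in the camera images.
- nest: Fixed steel block on a grey riser, 108 (x) x 96 (y) x 80 mm high, with foot flanges out to y = +-70, 12 mm high (screw heads to 18). Origin on the table under the centre of an open pocket in its flat top: pocket 63 (x) x 42 (y) x 16 mm deep, mouth chamfered 2 mm, floor at z = 64.
- nest_pocket (a point): Centre of the pocket floor, 16 mm below the nest's top. Axes as the nest's: x points from the slot end to the far end, z up.
- nest_slot (a point): Middle of the outer edge of the pry slot's floor, in the nest's -x face (x = -54, z = 57): the edge to lever over. Axes as the nest's. The slot is 18 mm wide, open at that face and at the top, and runs along x with a level floor, 7 mm below the pocket floor, to under the pocket's end: it stops 36 mm in, 13 mm past the pocket's end wall.
- nest_balls (a point): On the pocket's centre line at x = -12, z = 69.5: here two polished spring balls, 8 mm in diameter, stand 3 mm out of the pocket's long walls (y = +-21), 5.5 mm above its floor, each with a spring of 5 to 7 N. They snap into a specimen's side grooves; 10 to 15 N on its slot end takes it out or in.
- old_specimen: Brass block 60 (x) x 40 (y) x 16 mm, about 300 g, three thin dark marks on top; starts home in the pocket, flush, axes as the nest's. Origin at the centre of its underside. Groove 2 mm deep along each long side, 2.1 to 8.9 mm above the underside. Levered up 8 to 10 mm at its slot end, it stays there on the balls, that end about 11 mm up and the far end down, to be gripped by its long sides.
- old_slot_end (a point): On the old specimen's underside, middle of its end towards the slot (30 mm from its origin along its -x).
- new_specimen: The fresh specimen, the only one that fits the pocket: brass block 60 (x) x 40 (y) x 16 mm, about 300 g, unmarked, grooved like the old one, the same either way round; lies flat on the table. Origin at the centre of its underside. Laid in the pocket it rests on the two balls, slot end about 11 mm proud, until pressed down.
- disc_specimen: Bystander: brass disc 52 mm in diameter, 16 mm high, does not fit. Origin at the centre of its underside.
- bar_specimen: Bystander: brass bar 90 x 26 x 16 mm, does not fit. Origin at the centre of its underside.
- yellow_box: Bystander: small open yellow box 60 x 60 x 20 mm. Origin at the centre of its underside.
- pry: Pry bar, 177 mm long, 120 g, lying on the mat. Wooden handle 95 (x) x 20 (y) x 18 mm from x = -95 to 0, then a flat steel blade 12 mm wide and 3.6 mm thick (2.6 mm over the last 14 mm) to x = +82, its mid-plane at z = 9 mm. Origin at the handle's front end, on the level of the handle's underside; x points to the blade's tip.
- pry_handle (a point): Inside the handle, 25 mm behind its front end and 9 mm above its underside, near the centre of mass: where to grip. 107 mm behind the tip. Axes as the pry bar's.
- pry_tip (a point): Middle of the blade's end. Axes as the pry bar's.
- mat: Black rubber mat 250 (x) x 120 (y) x 3 mm, fixed on the table, the pry bar's place. Origin at the centre of its underside.
- tray: White open tray, fixed, 140 (x) x 120 (y) x 28 mm outside, walls and floor 4 mm thick. Origin at the centre of its underside.
- tray_in (a point): Centre of the tray's inner floor. Axes as the tray's.
There are look-alikes about, which are no part of the job. Of the things that look like the pry, the largest one is meant. What is shaped like the old_specimen but turquoise is not meant.

How it is judged:
By the outcome, as a careful person would: the job done as asked, in the order asked, and still so for the second after the job is handed in, with the robot touching nothing.
It also fails if it takes over 72 s, if anything falls off the work surface, if the arm or the gripper's body presses on something with over 40 N, if the wrist force passes 120 N, or if a joint passes its speed limit or range.

### The arm

A 6-joint arm with a two-finger parallel gripper is mounted at the origin on the work surface. World frame = base frame: x ahead of the robot, y to its left, z up, the work surface at z = 0. Lengths are in m, angles in rad, forces in N, time in s.
With the tool pointing down it reaches from about 0.375 to 0.975 m from the base axis. Payload 3.8 kg.
Tool frame: the origin (TCP) lies at the very end of the fingers, on their centre line; the grasp point (between the pads) lies ctrl.pinch_z behind it (ctrl.pinch_z is the distance from the TCP to the grasp point, in m); z points along the fingers, y is the line along which they close (so a half turn about z gives the same grasp; the last joint's range is limited). The gripper opens to 85 mm and grips with 20 to 120 N. Pads are 22 mm wide; open, the fingers measure 114 mm over their backs; the gripper's body (76 mm by 85 mm) begins 54 mm behind the grasp point. The pads swing forward as they close: fully open they stand 13 mm farther back than shut.
Start: joints at [-1.172, 0.264, 1.604, -0, 1.274, -0.037], TCP at [0.285, -0.612, 0.231] pointing down, gripper open.
Joint ranges: [-2.63, 2.63], [-0.94, 2.18], [0.31, 2.57], [-1.31, 4.45], [0, 2.66], [-2.55, 2.55]. Speed limits (rad/s): [2.57, 2.57, 3.14, 3.14, 3.14, 3.14].

### API

Orientations are given as a unit quaternion [w, x, y, z].
In Python, from cell import monitor, viewer, job, ctrl gives the robot as it stands. The module is installed in compiled form; this text tells all that it offers.
- The arm moves only by the tool carry_out, never from a script. Its argument "plan" is a list of rows, each a list of 3 entries, a list of its own where there are three numbers: the closure, from 0 (fully open) to 1 (shut), then the shift along the tool's x, y, z in m, then the turn, a rotation vector about the tool's x, y, z in degrees. In form: [[jaw, [tx, ty, tz], [ax, ay, az]], ...]. A call has 1 to 10 rows; each row shifts and turns the commanded pose from where the row before left it, along the tool's axes as they then stand; what a row does not reach is not made up. A row lasts 1/12 s, in which the tool goes at most 41.7 mm and 7.16 degrees, less where a joint would pass 70% of its speed; a pose out of reach is approached as far as the arm can. A call with a gripper value outside its range is refused whole. The fingers move at their own pace and stop on an object; "grip_force" is the grip in N (left out, the last holds). Time passes only in rows, so rows that do not move let the fingers close. It gives the time, the measured TCP pose, the force, the opening and the grip force at its end, in the units of the state.
- monitor.get_obs(): the state, without advancing time (a new reading comes with each control period).
- viewer.read_camera(name): name is "scene" or "side" or "wrist"; returns the picture (420x560x3 uint8, blue, green, red); there is no depth.
- viewer.camera_info(name): a dict with "K" (3x3 intrinsics, pixels), "k1" (the pictures are not rectified: a ray, as slopes to the right and down, at radius r is drawn at 1 + k1 r^2 times it, then the intrinsics apply), "origin" and "orientation" of the camera in the world. Camera axes: x right, y up, looking along -z (the intrinsics and any distortion apply to the point x, -y, -z); pixel columns grow to the right and rows downward; lengths in m; the calibration is good to about 2 mm. A picture is of the moment at which its call begins: read the wrist's pose just before it. camera_info takes no time and is no camera call; for the wrist camera it gives the pose at the moment of the call.
- job.sign_off(): hands the job in; it is judged then, once.
The state is a dict: "time_s": time; "joint_positions": joint angles; "joint_velocities": joint speeds; "joint_efforts": joint torques, N m; "position": TCP position; "ee_rot": TCP orientation; "contact_force": force on the tool from outside, world axes, zero at the start; "ft_torque": the same for the moment, N m; "gripper_width": opening from 0.0 (shut) to 1.0 (fully open); "gripper_force": force on a finger pad.
Only numpy, scipy, OpenCV 4.12 (cv2) and the standard library are available. Lean on these libraries where they do the work, as an engineer would, in place of code of your own. Each camera call takes 0.05 s, during which the arm holds its last target. There are 200 camera calls.

## Working session

There is one attempt and no reset: what is moved stays moved. The work goes in short steps, Python scripts to look and compute and a tool call to move; the robot and the scene stay as the last step left them, time stands still between calls to the robot, and variables do not carry over. Pictures are saved under pics/ and viewed, at most 10 in all, crops included, and the job is handed in when it is done.

Besides the shell and the picture viewer there is one more tool, called after "Emit:" as a command line: name --argument value ..., lists and objects as JSON in quotes. carry_out: Moves the arm, as the interface text tells. Its arguments: {"type":"object","properties":{"plan":{"type":"array","items":{"type":"array"}},"grip_force":{"type":"number"}},"required":["plan"]}

```bash
mkdir -p pics; cat > h.py <<'E'
import numpy as np, cv2
from scipy.spatial.transform import Rotation as R
from cell import monitor, viewer, job, ctrl
def info(n):
    i=viewer.camera_info(n); return i
def quat(q): return R.from_quat([q[1],q[2],q[3],q[0]])
def snap(n,f):
    i=info(n); im=viewer.read_camera(n); cv2.imwrite('pics/'+f,im); return i,im
def ray(i,u,v):
    K=np.array(i['K']); x=(u-K[0,2])/K[0,0]; y=(v-K[1,2])/K[1,1]
    rd=np.hypot(x,y); r=rd
    for _ in range(30): r=rd/(1+i['k1']*r*r)
    s=r/rd if rd>0 else 1
    O=np.array(i['orientation']); M=O if O.shape==(3,3) else quat(O).as_matrix()
    return np.array(i['origin']), M@np.array([x*s,-y*s,-1])
def px2w(i,u,v,z):
    o,d=ray(i,u,v); return o+d*(z-o[2])/d[2]
def w2px(i,p):
    O=np.array(i['orientation']); M=O if O.shape==(3,3) else quat(O).as_matrix()
    c=M.T@(np.array(p)-np.array(i['origin'])); x,y=c[0]/-c[2],-c[1]/-c[2]
    s=1+i['k1']*(x*x+y*y); K=np.array(i['K'])
    return np.array([K[0,0]*x*s+K[0,2],K[1,1]*y*s+K[1,2]])
E
python3 - <<'E'
from h import *
a,b=snap('scene','s1.png'); print(a)
c,d=snap('side','d1.png'); print(c)
e,f=snap('wrist','w1.png'); print(e)
print(ctrl.pinch_z,monitor.get_obs())
E
```

```text
{'K': array([[478.37381369,   0.        , 278.72696545],
       [  0.        , 478.37381369, 210.33277353],
       [  0.        ,   0.        ,   1.        ]]), 'k1': -0.16669493214426406, 'origin': array([ 1.05224975, -0.37040686,  1.12746245]), 'orientation': array([0.87909799, 0.24137866, 0.10988695, 0.3960403 ])}
{'K': array([[465.13700317,   0.        , 279.8937257 ],
       [  0.        , 465.13700317, 209.89692576],
       [  0.        ,   0.        ,   1.        ]]), 'k1': -0.003685244349171945, 'origin': array([0.3125989 , 0.78115562, 0.88909446]), 'orientation': array([-0.16848901, -0.06479472,  0.37776047,  0.90813552])}
{'K': array([[294.20019484,   0.        , 282.85630491],
       [  0.        , 294.20019484, 207.46844562],
       [  0.        ,   0.        ,   1.        ]]), 'k1': 0.008953196688965498, 'origin': array([ 0.35821567, -0.57770173,  0.37371709]), 'orientation': array([ 0.832368  , -0.13407286,  0.08699014, -0.53067947])}
0.0187 {'time_s': 0.15, 'joint_positions': array([-1.17187297e+00,  2.64602513e-01,  1.60509390e+00, -1.57885918e-05,
        1.27368194e+00, -3.69374735e-02]), 'joint_velocities': array([-0.0015356 , -0.00305838, -0.00484604, -0.00116098,  0.00024969,
       -0.00055777]), 'joint_efforts': array([ 4.04211687e-04, -5.15907240e+01, -3.67960024e+01, -1.66797581e-04,
        8.05622170e-03,  4.86666374e-05]), 'position': array([ 0.28472515, -0.61137366,  0.23021477]), 'ee_rot': array([-8.76906403e-04,  9.76346114e-01,  2.16211630e-01, -1.68141611e-04]), 'contact_force': array([ 0.52030482, -0.71510427,  0.24453304]), 'ft_torque': array([ 0.00388233, -0.04842679,  0.01078742]), 'gripper_force': 0.0, 'gripper_width': 0.9969015464657207}
```

View pics/s1.png

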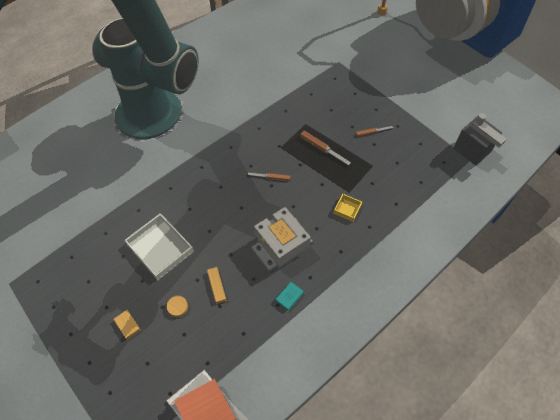

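View pics/d1.png

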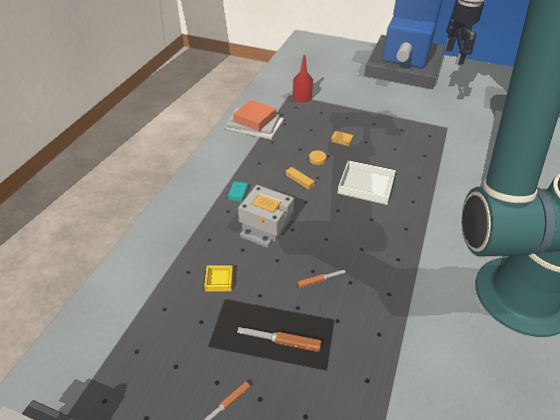

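The scene view shows the tray (160,246), nest (283,235), mat and pry (325,150), yellow box (348,207), disc (177,306), bar (217,285) and the fresh block (127,324). The side view agrees with this, with the nest at (266,208). I'll enlarge both for corner picking.

```bash
python3 - <<'E'
import cv2
a=cv2.imread('pics/s1.png')
c1=cv2.resize(a[120:200,270:380],None,fx=4,fy=4,interpolation=cv2.INTER_CUBIC)  #440x320
c2=cv2.resize(a[195:275,240:330],None,fx=4,fy=4,interpolation=cv2.INTER_CUBIC) #360x320
c3=cv2.resize(a[205:275,115:205],None,fx=4,fy=4,interpolation=cv2.INTER_CUBIC) #360x280
c4=cv2.resize(a[300:350,105:195],None,fx=4,fy=4,interpolation=cv2.INTER_CUBIC) #360x200
import numpy as np
o=np.zeros((600,800,3),np.uint8)
o[:320,:440]=c1;o[:320,440:]=c2;o[320:600,:360]=c3;o[320:520,400:760]=c4
cv2.imwrite('pics/s1c.png',o)
b=cv2.imread('pics/d1.png')
o=np.zeros((600,800,3),np.uint8)
o[:280,:520]=cv2.resize(b[300:370,205:335],None,fx=4,fy=4,interpolation=cv2.INTER_CUBIC)
o[:280,530:790]=cv2.resize(b[180:250,235:300],None,fx=4,fy=4,interpolation=cv2.INTER_CUBIC)
o[290:530,:280]=cv2.resize(b[150:210,332:402],None,fx=4,fy=4,interpolation=cv2.INTER_CUBIC)
o[290:450,400:560]=cv2.resize(b[122:162,322:362],None,fx=4,fy=4,interpolation=cv2.INTER_CUBIC)
cv2.imwrite('pics/d1c.png',o)
E
```

```text
(no output)
```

View pics/s1c.png

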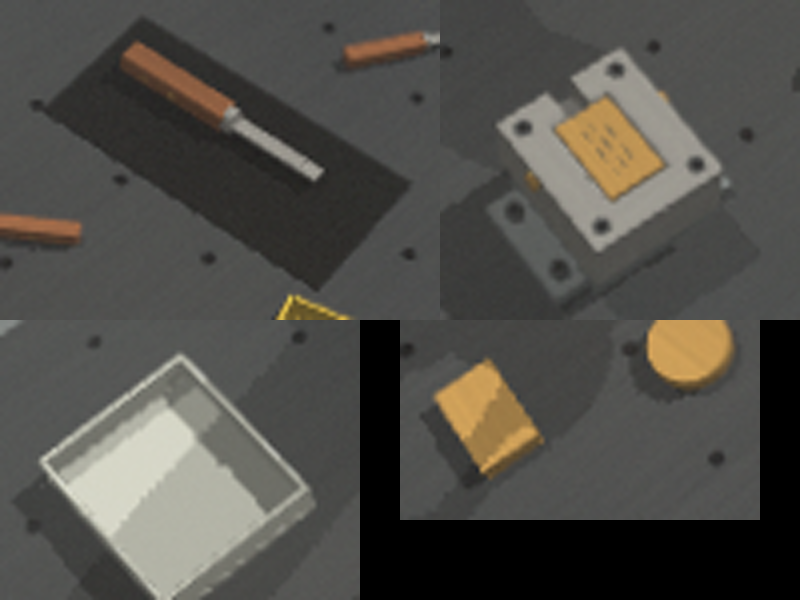

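View pics/d1c.png

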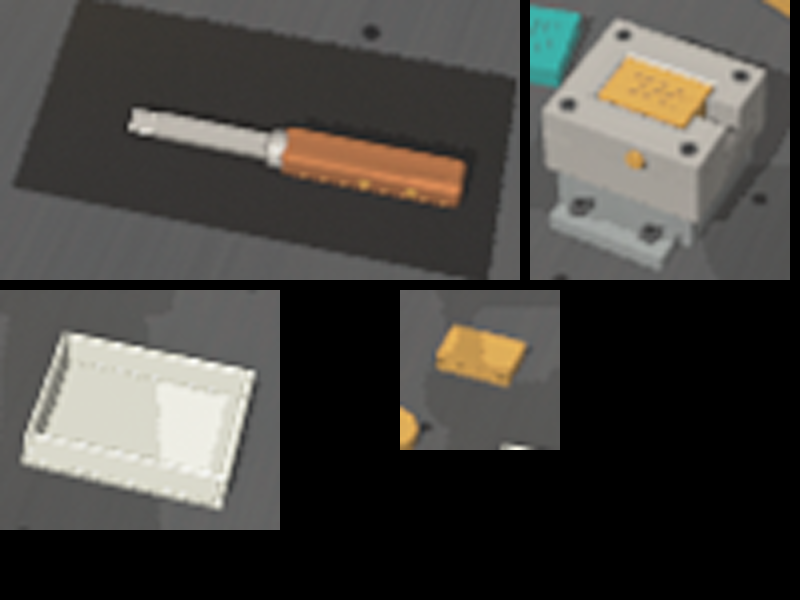

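```bash
cat > fit.py <<'E'
from h import *
from scipy.optimize import least_squares
S,D=info('scene'),info('side')
def cv(pts,po,oo): return [((U-po[0]+.5)/4-.5+oo[0],(V-po[1]+.5)/4-.5+oo[1]) for U,V in pts]
def fit(name,obs,x0):
    # obs: list of (cam, pixel, local xyz)
    def w(p,l): c,s=np.cos(p[2]),np.sin(p[2]); return [p[0]+c*l[0]-s*l[1],p[1]+s*l[0]+c*l[1],l[2]]
    f=lambda p:np.concatenate([w2px(c,w(p,l))-np.array(u) for c,u,l in obs])
    r=least_squares(f,x0); print(name,r.x[:2].round(4),np.degrees(r.x[2]).round(2),'res',r.fun.round(1).tolist())
    return r.x
def raw(name,cam,px,z):
    q=[px2w(cam,*p,z) for p in px]; print(name,[a[:2].round(4).tolist() for a in q],'sides',[round(float(np.linalg.norm(q[i]-q[i-1])),4) for i in range(len(q))])
E
python3 - <<'E'
from fit import *
nS=cv([(497,125),(625,47),(722,167),(598,251)],(440,0),(240,195))
oS=cv([(553,128),(608,95),(666,167),(612,200)],(440,0),(240,195))
nD=cv([(615,20),(767,70),(697,165),(545,104)],(530,0),(235,180))
oD=cv([(627,57),(713,82),(688,127),(597,97)],(530,0),(235,180))
raw('nS',S,nS,.08);raw('oS',S,oS,.08);raw('nD',D,nD,.08);raw('oD',D,oD,.08)
tS=cv([(180,355),(312,490),(165,602),(42,462)],(0,320),(115,205))
tD=cv([(68,333),(255,372),(220,508),(25,464)],(0,290),(332,150))
raw('tS',S,tS,.028);raw('tD',D,tD[:2],.028)
wS=cv([(435,397),(488,359),(542,433),(488,465)],(400,320),(105,300))
wD=cv([(455,325),(526,343),(510,372),(438,353)],(400,290),(322,122))
raw('wS',S,wS,.016);raw('wD',D,wD,.016)
mS=cv([(143,16),(411,184),(317,290),(47,110)],(0,0),(270,120))
mD=cv([(82,0),(518,80),(490,280),(13,185)],(0,0),(205,300))
raw('mS',S,mS,.003);raw('mD',D,mD,.003)
raw('tipS',S,cv([(325,171),(316,181)],(0,0),(270,120)),.0133)
raw('tipD',D,cv([(130,108),(128,130)],(0,0),(205,300)),.0133)
raw('handS',S,cv([(143,42),(122,60),(218,118),(238,104)],(0,0),(270,120)),.021)
raw('handD',D,cv([(288,128),(283,168),(462,182),(466,157)],(0,0),(205,300)),.021)
raw('slotS',S,cv([(568,105)],(440,0),(240,195)),.08)
E
```

```text
nS [[0.5764, -0.0357], [0.587, 0.0623], [0.6912, 0.0493], [0.6832, -0.0459]] sides [0.1073, 0.0986, 0.1051, 0.0955]
oS [[0.6012, -0.0109], [0.6062, 0.0306], [0.6683, 0.0234], [0.6632, -0.0167]] sides [0.0622, 0.0418, 0.0625, 0.0404]
nD [[0.6846, -0.0442], [0.5765, -0.0357], [0.5879, 0.0581], [0.6946, 0.0436]] sides [0.0884, 0.1084, 0.0945, 0.1077]
oD [[0.6637, -0.0145], [0.6045, -0.0129], [0.6046, 0.03], [0.6671, 0.0261]] sides [0.0407, 0.0592, 0.0429, 0.0625]
tS [[0.3548, -0.1853], [0.4961, -0.1777], [0.4978, -0.2949], [0.3611, -0.3013]] sides [0.1161, 0.1415, 0.1172, 0.1369]
tD [[0.4962, -0.2953], [0.3592, -0.3014]] sides [0.1371, 0.1371]
wS [[0.5184, -0.4421], [0.5194, -0.4027], [0.5807, -0.4031], [0.5758, -0.4401]] sides [0.0575, 0.0394, 0.0613, 0.0373]
wD [[0.5778, -0.4434], [0.5185, -0.4406], [0.5205, -0.3987], [0.5799, -0.402]] sides [0.0415, 0.0594, 0.042, 0.0595]
mS [[0.3704, 0.3388], [0.6167, 0.3763], [0.6353, 0.2579], [0.3903, 0.222]] sides [0.1185, 0.2492, 0.1198, 0.2476]
mD [[0.6333, 0.2608], [0.3891, 0.2219], [0.3702, 0.338], [0.6174, 0.3773]] sides [0.1175, 0.2473, 0.1176, 0.2502]
tipS [[0.5713, 0.3306], [0.5732, 0.3192]] sides [0.0116, 0.0116]
tipD [[0.5763, 0.3194], [0.5718, 0.3317]] sides [0.0131, 0.0131]
handS [[0.4001, 0.3098], [0.4025, 0.286], [0.4892, 0.3014], [0.4896, 0.3217]] sides [0.0903, 0.0239, 0.088, 0.0203]
handD [[0.492, 0.3045], [0.4861, 0.3269], [0.3977, 0.3013], [0.4, 0.287]] sides [0.0936, 0.0232, 0.092, 0.0145]
slotS [[0.595, 0.007]] sides [0.0]
```

```bash
cat >> h.py <<'E'
def yawR(deg): # tool down, tool x at world yaw
    a=np.radians(deg); return R.from_matrix(np.array([[np.cos(a),np.sin(a),0],[np.sin(a),-np.cos(a),0],[0,0,-1]]))
def delta(pos,rot,p0=None,r0=None):
    s=monitor.get_obs(); p0=s['position'] if p0 is None else p0; r0=quat(s['ee_rot']) if r0 is None else r0
    t=r0.inv().apply(np.array(pos)-p0); a=(r0.inv()*rot).as_rotvec(degrees=True)
    print('shift mm',(t*1000).round(1),'norm',round(1000*np.linalg.norm(t)),'turn deg',a.round(2)); return t,a
E
python3 - <<'E'
from fit import *
B=lambda a,b,z:[(-a,-b,z),(-a,b,z),(a,b,z),(a,-b,z)]
nS=cv([(497,125),(625,47),(722,167),(598,251)],(440,0),(240,195))
oS=cv([(553,128),(608,95),(666,167),(612,200)],(440,0),(240,195))
nD=cv([(615,20),(767,70),(697,165),(545,104)],(530,0),(235,180))
oD=cv([(627,57),(713,82),(688,127),(597,97)],(530,0),(235,180))
def two(n,s,d,a,b,z,di,x0):
    L=B(a,b,z); return fit(n,[(S,p,l) for p,l in zip(s,L)]+[(D,p,L[k]) for p,k in zip(d,di)],x0)
two('nest',nS,nD,.054,.048,.08,[3,0,1,2],[.63,0,-.1])
two('old',oS,oD,.03,.02,.08,[3,0,1,2],[.63,0,-.1])
wS=cv([(435,397),(488,359),(542,433),(488,465)],(400,320),(105,300))
wD=cv([(455,325),(526,343),(510,372),(438,353)],(400,290),(322,122))
two('new',wS,wD,.03,.02,.016,[3,0,1,2],[.55,-.42,0])
two('tray',cv([(42,462),(180,355),(312,490),(165,602)],(0,320),(115,205)),cv([(68,333),(255,372)],(0,290),(332,150)),.07,.06,.028,[3,0],[.43,-.24,0])
P=[(S,cv([(143,42)],(0,0),(270,120))[0],(-.095,.01,.021)),(S,cv([(238,104)],(0,0),(270,120))[0],(0,.01,.021)),
(S,cv([(325,171)],(0,0),(270,120))[0],(.082,.006,.0133)),(S,cv([(316,181)],(0,0),(270,120))[0],(.082,-.006,.0133)),
(D,cv([(130,108)],(0,0),(205,300))[0],(.082,-.006,.0133)),(D,cv([(128,130)],(0,0),(205,300))[0],(.082,.006,.0133)),
(D,cv([(288,128)],(0,0),(205,300))[0],(0,-.01,.021)),(D,cv([(466,157)],(0,0),(205,300))[0],(-.095,-.01,.021))]
p=fit('pry',P,[.49,.31,.15])
print('grip',p[0]-.025*np.cos(p[2]),p[1]-.025*np.sin(p[2]))
print('lookalikes',px2w(S,248,175,.01),px2w(S,291,178,.01),'yb',px2w(S,348,205,.02))
w=info('wrist');o,d=ray(w,w['K'][0,2],w['K'][1,2]);print('view dir in tool',quat(monitor.get_obs()['ee_rot']).inv().apply(d), 'cam off tool',quat(monitor.get_obs()['ee_rot']).inv().apply(o-monitor.get_obs()['position']))
print('new in wrist',w2px(w,[.549,-.421,.016]))
# viewpoint above new, then nest, yaw -6.5
delta([.50,-.42,.23],yawR(0))
E
```

```text
nest [0.6351 0.0067] -6.06 res [0.1, -0.1, -0.8, 0.4, 0.6, 0.8, -0.1, 0.4, 0.7, -0.5, 0.0, 0.1, 0.3, 0.7, -0.6, 1.4]
old [0.6349 0.0068] -4.65 res [0.6, 0.5, -0.3, 0.4, -0.2, -0.7, 0.4, -0.3, 0.4, -0.2, 0.1, 0.7, -0.6, -0.4, 0.5, -0.4]
new [ 0.5488 -0.4218] -1.26 res [0.3, -0.2, 0.5, -0.4, -0.1, -0.6, -0.2, 1.4, -0.3, 0.1, 0.1, -0.1, 0.6, -0.3, 0.2, -0.0]
tray [ 0.4267 -0.2395] 2.33 res [-0.7, -0.3, 0.8, -0.7, -0.1, -0.7, -0.3, 0.8, -0.8, -0.5, 0.1, -0.2]
pry [0.4922 0.3129] 8.84 res [-1.1, -0.4, 0.5, 0.0, 0.4, 0.1, 0.3, 0.1, 0.9, 0.4, -0.1, -0.2, -0.5, -0.8, -0.1, 0.6]
grip 0.46749471853848346 0.309058338706835
lookalikes [0.40657805 0.08031847 0.01      ] [0.49552562 0.16495266 0.01      ] yb [0.66917582 0.2166304  0.02      ]
view dir in tool [-3.15581096e-01 -6.32382181e-04  9.48898399e-01] cam off tool [ 0.08084094  0.0003017  -0.14365808]
new in wrist [ 214.02299753 -176.59065449]
shift mm [275.9 -82.6   0.4] norm 288 turn deg [-1.000e-01  2.000e-02  2.497e+01]
```

Emit:
carry_out --plan '[[0, [0.0367, -0.0064, 0.0067], [0, 0, 0]], [0, [0.0367, -0.0064, 0.0067], [0, 0, 0]], [0, [0.0367, -0.0064, 0.0067], [0, 0, 0]], [0, [0.0367, -0.0064, 0.0067], [0, 0, 0]], [0, [0.0367, -0.0064, 0.0067], [0, 0, 0]], [0, [0.0367, -0.0064, 0.0067], [0, 0, 0]], [0, [0.0367, -0.0064, 0.0067], [0, 0, 0]], [0, [0.0367, -0.0064, 0.0067], [0, 0, 0]], [0, [0.0367, -0.0064, 0.0067], [0, 0, 0]]]'

```text
time_s: 0.9
position: [0.5611, -0.4188, 0.1703]
ee_rot: [-0.0, 0.976, 0.216, -0.0]
contact_force: [0.5, -0.1, -0.1]
gripper_width: 0.998
gripper_force: 0.0
```

Emit:
carry_out --plan '[[0, [0, 0, 0], [0, 0, 6.5]], [0, [0, 0, 0], [0, 0, 6.5]], [0, [0, 0, 0], [0, 0, 6.5]], [0, [0, 0, 0], [0, 0, 6.5]], [0, [0, 0, 0], [0, 0, 0]], [0, [0, 0, 0], [0, 0, 0]]]'

```text
time_s: 1.4
position: [0.5599, -0.4201, 0.1705]
ee_rot: [-0.0, 1.0, -0.007, -0.0]
contact_force: [-0.8, 0.1, -0.5]
gripper_width: 0.997
gripper_force: 0.0
```

```bash
python3 - <<'E'
from h import *
import pickle
i,im=snap('wrist','wnew.png'); pickle.dump(i,open('wnew.pkl','wb'))
print(w2px(i,[.5488,-.4218,.016]))
delta([.645,.007,.235],yawR(-6))
E
```

```text
[284.53039667 200.97221575]
shift mm [  78.7 -428.4  -64.2] norm 440 turn deg [-0.02  0.03  5.14]
```

Emit:
carry_out --plan '[[0, [0.0071, -0.0389, -0.0059], [0, 0, 0]], [0, [0.0071, -0.0389, -0.0059], [0, 0, 0]], [0, [0.0071, -0.0389, -0.0059], [0, 0, 0]], [0, [0.0071, -0.0389, -0.0059], [0, 0, 0]], [0, [0.0071, -0.0389, -0.0059], [0, 0, 0]], [0, [0.0071, -0.0389, -0.0059], [0, 0, 0]], [0, [0.0071, -0.0389, -0.0059], [0, 0, 0]], [0, [0.0071, -0.0389, -0.0059], [0, 0, 0]], [0, [0.0071, -0.0389, -0.0059], [0, 0, 0]], [0, [0.0071, -0.0389, -0.0059], [0, 0, 0]]]'

```text
time_s: 2.28
position: [0.638, -0.0309, 0.2305]
ee_rot: [0.0, 1.0, -0.008, 0.0]
contact_force: [1.2, -0.4, 0.1]
gripper_width: 1.003
gripper_force: 0.0
```

Emit:
carry_out --plan '[[0, [0.0071, -0.0389, -0.0059], [0, 0, 0]], [0, [0, 0, 0], [0, 0, 5.1]], [0, [0, 0, 0], [0, 0, 0]], [0, [0, 0, 0], [0, 0, 0]]]'

```text
time_s: 2.62
position: [0.6457, 0.0063, 0.2358]
ee_rot: [0.0, 0.999, -0.051, -0.0]
contact_force: [-0.1, 0.3, -0.0]
gripper_width: 1.0
gripper_force: 0.0
```

```bash
python3 - <<'E'
from h import *
import pickle
i,im=snap('wrist','wnest.png'); pickle.dump(i,open('wnest.pkl','wb'))
a=cv2.imread('pics/wnew.png')
o=np.zeros((600,800,3),np.uint8)
o[:,:400]=cv2.resize(a[125:275,230:330],None,fx=4,fy=4,interpolation=cv2.INTER_CUBIC)
o[:,400:]=cv2.resize(im[125:275,230:330],None,fx=4,fy=4,interpolation=cv2.INTER_CUBIC)
cv2.imwrite('pics/wc.png',o)
print(w2px(i,[.635,.0067,.08]),monitor.get_obs()['position'])
delta([.4675,.309,.10],yawR(8.8))
E
```

```text
[283.18999853 200.33300588] [0.64550185 0.0055151  0.23555019]
shift mm [-208.5 -283.4  135.5] norm 377 turn deg [  0.03   0.04 -14.76]
```

View pics/wc.png

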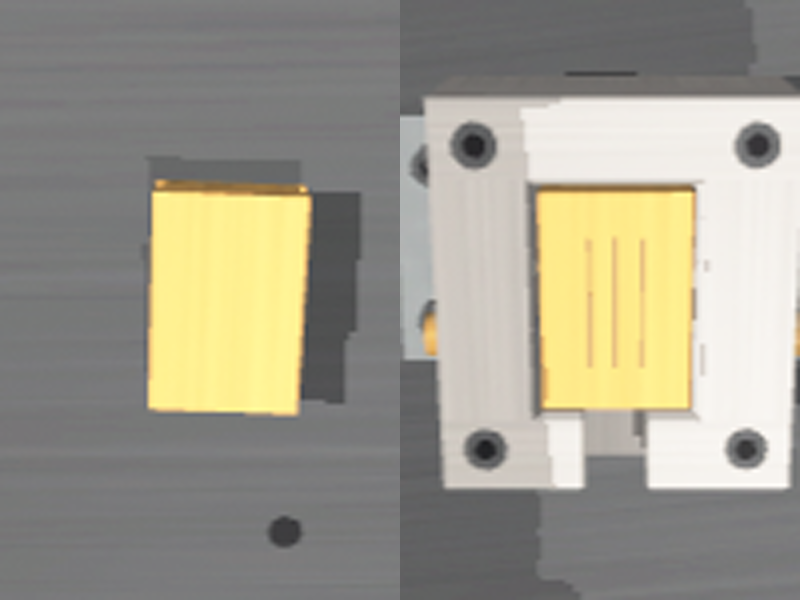

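The wrist close-ups are sharp. The new block's top corners are at crop (153,192), (311,194), (299,414) and (149,410). The nest shows its screws, the marked old block and the slot at the bottom, which faces the robot.

```bash
python3 - <<'E'
from fit import *
import pickle
n,w=pickle.load(open('wnest.pkl','rb')),pickle.load(open('wnew.pkl','rb'))
B=lambda a,b,z:[(a,b,z),(a,-b,z),(-a,-b,z),(-a,b,z)]
def f(name,cam,pts,off,L,x0): return fit(name,[(cam,p,l) for p,l in zip(cv(pts,(off,0),(230,125)),L)],x0)
f('new',w,[(153,192),(311,194),(299,414),(149,410)],0,B(.03,.02,.016),[.55,-.42,0])
f('old',n,[(537,189),(693,189),(690,409),(541,411)],400,B(.03,.02,.08),[.635,0,-.1])
c=cv([(423,97),(444,488),(789,487)],(400,0),(230,125))
L=B(.054,.048,.08); fit('nest',[(n,c[0],L[0]),(n,c[2],L[2]),(n,c[1],L[3])],[.635,0,-.1])
sc=cv([(473,145),(757,145),(745,448),(485,448)],(400,0),(230,125))
q=[px2w(n,*p,.08)[:2] for p in sc]; print('screws mid',np.mean(q,0),'dir',np.degrees(np.arctan2(*((q[0]+q[1]-q[2]-q[3])[::-1]))), [np.linalg.norm(q[i]-q[i-1]).round(4) for i in range(4)])
s=[px2w(n,*p,.08)[:2] for p in cv([(584,488),(646,488)],(400,0),(230,125))];print('slot',np.mean(s,0))
E
```

```text
new [ 0.5487 -0.424 ] -2.46 res [0.2, 0.0, -0.4, 0.6, -0.3, -0.4, 0.6, -0.3]
old [0.635  0.0064] -5.69 res [0.1, 0.7, -0.1, 0.5, -0.4, -0.5, 0.4, -0.9]
nest [0.635  0.0064] -5.64 res [0.2, 0.2, -0.4, -0.2, 0.2, -0.1]
screws mid [0.63494674 0.00650681] dir -5.871883573434681 [np.float64(0.0841), np.float64(0.0723), np.float64(0.0841), np.float64(0.0721)]
slot [0.58094646 0.01206128]
```

Emit:
carry_out --plan '[[0, [-0.0208, -0.0283, 0.003], [0, 0, 0]], [0, [-0.0208, -0.0283, 0.003], [0, 0, 0]], [0, [-0.0208, -0.0283, 0.003], [0, 0, 0]], [0, [-0.0208, -0.0283, 0.003], [0, 0, 0]], [0, [-0.0208, -0.0283, 0.003], [0, 0, 0]], [0, [-0.0208, -0.0283, 0.003], [0, 0, 0]], [0, [-0.0208, -0.0283, 0.003], [0, 0, 0]], [0, [-0.0208, -0.0283, 0.003], [0, 0, 0]], [0, [-0.0208, -0.0283, 0.003], [0, 0, 0]], [0, [-0.0208, -0.0283, 0.003], [0, 0, 0]]]'

```text
time_s: 3.5
position: [0.4689, 0.3092, 0.2056]
ee_rot: [0.0, 0.999, -0.054, -0.0]
contact_force: [0.7, 0.5, 0.3]
gripper_width: 1.003
gripper_force: 0.0
```

Emit:
carry_out --plan '[[0, [0, 0, 0.01], [0, 0, -5]], [0, [0, 0, 0.015], [0, 0, -5]], [0, [0, 0, 0.015], [0, 0, -4.8]], [0, [0, 0, 0], [0, 0, 0]], [0, [0, 0, 0], [0, 0, 0]]]'

```text
time_s: 3.92
position: [0.4689, 0.308, 0.1647]
ee_rot: [0.001, 0.997, 0.074, -0.001]
contact_force: [0.1, 0.7, 0.9]
gripper_width: 1.005
gripper_force: 0.0
```

```bash
python3 - <<'E'
from h import *
import pickle
i,im=snap('wrist','wpry.png'); pickle.dump(i,open('wpry.pkl','wb'))
print([w2px(i,p) for p in ([.4675,.309,.021],[.573,.3255,.0133],[.3985,.2978,.021])],monitor.get_obs()['position'])
E
```

```text
[array([281.33832657, 194.50720458]), array([280.35138719,  80.79645349]), array([282.2721495 , 256.20088514])] [0.46965681 0.3086078  0.16586916]
```

View pics/wpry.png

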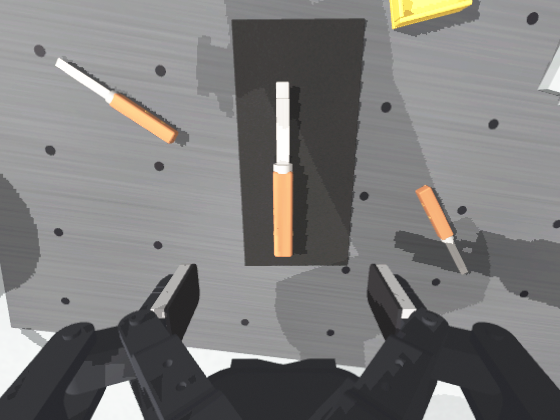

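The wrist view shows the pry bar tip at (282.5,82), the handle front at (283,171) and the handle back at (284,256). The fingers straddle it below.

```bash
python3 - <<'E'
from h import *
import pickle
i=pickle.load(open('wpry.pkl','rb'))
t=px2w(i,282.5,82,.0133);b=px2w(i,284,256,.021);f=px2w(i,283,170,.021)
print(t,b,f,np.linalg.norm((t-b)[:2]),np.degrees(np.arctan2((t-b)[1],(t-b)[0])))
g=b+(t-b)/np.linalg.norm(t-b)*.070; g2=t-(t-b)/np.linalg.norm(t-b)*.107
print(g,g2)
y=np.degrees(np.arctan2((t-b)[1],(t-b)[0]))
delta([*((g+g2)/2)[:2],.005],yawR(y))
E
```

```text
[0.57228239 0.32338992 0.0133    ] [0.39901846 0.29597363 0.021     ] [0.49261917 0.3110444  0.021     ] 0.17541961535108103 8.991605903392616
[0.46809174 0.30690339 0.01793032] [0.46669895 0.30668301 0.01799222]
shift mm [ -2.4   1.4 160.9] norm 161 turn deg [ 0.02  0.03 -0.49]
```

Emit:
carry_out --plan '[[0, [-0.0024, 0.0014, 0.035], [0, 0, -0.5]], [0, [0, 0, 0.04], [0, 0, 0]], [0, [0, 0, 0.04], [0, 0, 0]], [0, [0, 0, 0.037], [0, 0, 0]], [0, [0, 0, 0], [0, 0, 0]], [0, [0, 0, 0], [0, 0, 0]], [0, [0, 0, 0], [0, 0, 0]]]'

```text
time_s: 4.55
position: [0.4692, 0.3088, 0.0163]
ee_rot: [-0.001, 0.997, 0.079, 0.002]
contact_force: [0.2, -0.7, 0.8]
gripper_width: 1.002
gripper_force: 0.0
```

```bash
python3 - <<'E'
from h import *
print(np.mean([ (viewer.read_camera('wrist'),monitor.get_obs()['position'])[1] for _ in range(3)],0),monitor.get_obs()['contact_force'])
E
```

```text
[0.47002955 0.30948778 0.01746037] [-0.76252065 -0.19994395 -0.13742352]
```

Emit:
carry_out --plan '[[0, [-0.002, 0.002, 0.006], [0, 0, 0]], [0, [0, 0, 0.0055], [0, 0, 0]], [0.5, [0, 0, 0], [0, 0, 0]], [1, [0, 0, 0], [0, 0, 0]], [1, [0, 0, 0], [0, 0, 0]], [1, [0, 0, 0], [0, 0, 0]], [1, [0, 0, 0], [0, 0, 0]], [1, [0, 0, 0], [0, 0, 0]], [1, [0, 0, 0], [0, 0, 0]]]' --grip_force 100

```text
time_s: 5.45
position: [0.4663, 0.3063, 0.0036]
ee_rot: [-0.0, 0.997, 0.08, 0.001]
contact_force: [-0.8, -0.6, 5.9]
gripper_width: 0.205
gripper_force: 99.6
```

```bash
python3 - <<'E'
from h import *
print(np.array([ (viewer.read_camera('wrist'),monitor.get_obs()['position'])[1] for _ in range(4)]).round(4),monitor.get_obs())
E
```

```text
[[0.4664 0.3063 0.0036]
 [0.4663 0.3063 0.0036]
 [0.4663 0.3063 0.0036]
 [0.4664 0.3063 0.0036]] {'time_s': 5.65, 'joint_positions': array([5.36511103e-01, 2.91538115e-01, 2.03882063e+00, 1.91328211e-05,
       8.09409868e-01, 1.94722967e+00]), 'joint_velocities': array([ 0.00136615,  0.00028983, -0.00025604, -0.00109713,  0.00043292,
       -0.00147493]), 'joint_efforts': array([-2.29555706e-02, -4.12440348e+01, -2.62694997e+01, -5.17605091e-03,
       -3.41412881e-01, -1.07355032e-02]), 'position': array([0.46635816, 0.30631782, 0.00359278]), 'ee_rot': array([-4.08225113e-04,  9.96798711e-01,  7.99468452e-02,  8.15585457e-04]), 'contact_force': array([-1.26364193, -0.80741598,  4.55197558]), 'ft_torque': array([-0.10216873,  0.1555021 ,  0.05605937]), 'gripper_force': 99.57521849164038, 'gripper_width': 0.2061559756986296}
```

Emit:
carry_out --plan '[[1, [0, 0, -0.02], [0, 0, 0]], [1, [0, 0, -0.036], [0, 0, 0]], [1, [0, 0, -0.04], [0, 0, 0]], [1, [0, 0, -0.04], [0, 0, 0]], [1, [-0.0087, 0.0393, 0], [0, 0, 0]], [1, [-0.0087, 0.0393, 0], [0, 0, 0]], [1, [-0.0087, 0.0393, 0], [0, 0, 0]], [1, [-0.0087, 0.0393, 0], [0, 0, 0]], [1, [-0.0087, 0.0393, 0], [0, 0, 0]], [1, [-0.0087, 0.0393, 0], [0, 0, 0]]]'

```text
time_s: 6.48
position: [0.4507, 0.063, 0.1383]
ee_rot: [0.0, 0.997, 0.08, 0.0]
contact_force: [0.2, -0.4, -0.8]
gripper_width: 0.204
gripper_force: 98.3
```

Emit:
carry_out --plan '[[1, [-0.0087, 0.0393, 0], [0, 0, 0]], [1, [0, 0, 0], [0, 0, 5]], [1, [0, 0, 0], [0, 0, 5]], [1, [0, 0, 0.04], [0, 0, 4.9]], [1, [0, 0, 0], [0, 0, 0]], [1, [0, 0, 0], [0, 0, 0]], [1, [0, 0, 0], [0, 0, 0]]]'

```text
time_s: 7.07
position: [0.449, 0.0246, 0.0986]
ee_rot: [0.0, 0.999, -0.049, -0.0]
contact_force: [-0.2, -0.5, -0.7]
gripper_width: 0.206
gripper_force: 98.4
```

```bash
python3 - <<'E'
from h import *
import pickle
i,im=snap('wrist','wpre.png'); pickle.dump(i,open('wpre.pkl','wb'))
s=monitor.get_obs();print(s['position'],s['ee_rot'],s['contact_force'],s['gripper_width'])
q=quat(s['ee_rot']);tip=s['position']+q.apply([.107,0,-.0084]);print('tip exp',tip,w2px(i,tip),'slot',w2px(i,[.5813,.0119,.08]))
E
```

```text
[0.44983466 0.02464233 0.09937758] [-3.34387969e-05  9.98794273e-01 -4.90885339e-02  5.61545948e-04] [-0.30621343  0.09847358 -1.34376624] 0.2103834471341836
tip exp [0.55630947 0.01414994 0.10789725] [281.59462533  39.19288947] slot [281.30326579  -8.5799766 ]
```

View pics/wpre.png

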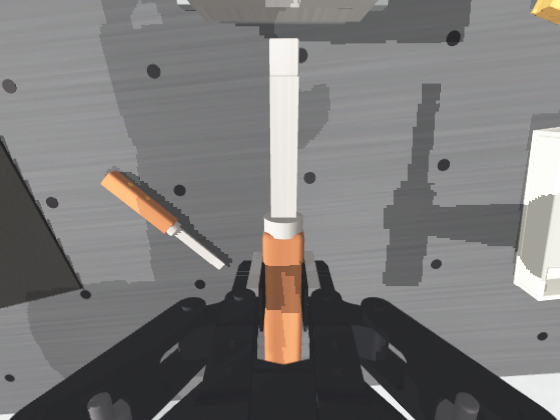

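The wrist view shows the blade tip at (284,39) against an expected (281.6,39), so it sits about 1.8 mm to the right. I'll correct that while lowering. Next I enter the open part of the slot and feel for the floor.

Emit:
carry_out --plan '[[1, [0, -0.0018, 0.03], [0, 0, 0]], [1, [0, 0, 0.015], [0, 0, 0]], [1, [0, 0, 0], [0, 0, 0]], [1, [0.018, 0, 0], [0, 0, 0]], [1, [0.012, 0, 0], [0, 0, 0]], [1, [0.007, 0, 0], [0, 0, 0]], [1, [0.007, 0, 0], [0, 0, 0]], [1, [0, 0, 0], [0, 0, 0]], [1, [0, 0, 0], [0, 0, 0]]]'

```text
time_s: 7.87
position: [0.4936, 0.0218, 0.0539]
ee_rot: [-0.0, 0.999, -0.05, 0.0]
contact_force: [-0.3, -0.1, -1.1]
gripper_width: 0.207
gripper_force: 98.5
```

Emit:
carry_out --plan '[[1, [0, 0, 0.001], [0, 0, 0]], [1, [0, 0, 0.001], [0, 0, 0]], [1, [0, 0, 0], [0, 0, 0]]]'

```text
time_s: 8.12
position: [0.4922, 0.0219, 0.0509]
ee_rot: [0.0, 0.999, -0.05, -0.001]
contact_force: [0.7, 0.6, -1.5]
gripper_width: 0.208
gripper_force: 98.5
```

```bash
python3 - <<'E'
from h import *
i,im=snap('wrist','wslot.png')
a,b=snap('side','dslot.png')
o=np.zeros((420,800,3),np.uint8)
o[:,:400]=cv2.resize(im[0:105,230:330],None,fx=4,fy=4,interpolation=cv2.INTER_CUBIC)
o[:,400:]=cv2.resize(b[165:270,230:330],None,fx=4,fy=4,interpolation=cv2.INTER_CUBIC)
cv2.imwrite('pics/slotc.png',o); s=monitor.get_obs(); print(s['position'],s['ee_rot'],s['contact_force'])
E
```

```text
[0.49251419 0.02186384 0.05114785] [-2.27118899e-06  9.98749559e-01 -4.99921033e-02 -3.28847577e-04] [ 0.73659982  0.29556939 -0.27701957]
```

View pics/slotc.png

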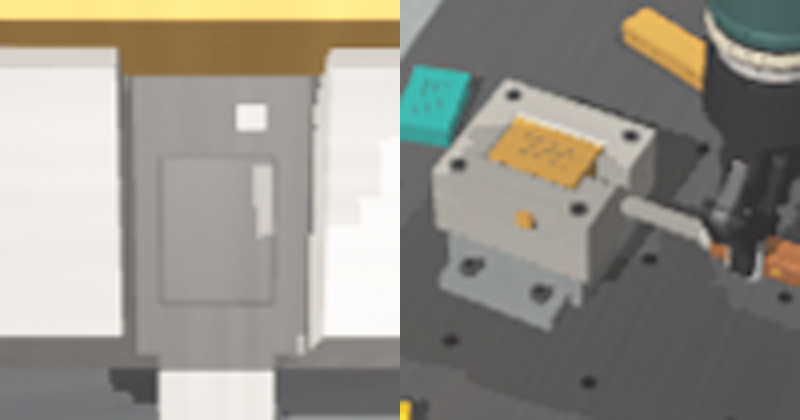

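The blade is centred in the slot: the blade spans crop x 158–275 and the slot spans 130–310. Now I lower until it touches.

Emit:
carry_out --plan '[[1, [0, 0, 0.0007], [0, 0, 0]], [1, [0, 0, 0], [0, 0, 0]]]'

```text
time_s: 8.38
position: [0.4929, 0.0218, 0.0506]
ee_rot: [0.0, 0.999, -0.05, -0.0]
contact_force: [0.2, -0.2, -1.7]
gripper_width: 0.203
gripper_force: 98.5
```

Emit:
carry_out --plan '[[1, [0, 0, 0.0007], [0, 0, 0]], [1, [0, 0, 0], [0, 0, 0]]]'

```text
time_s: 8.55
position: [0.4931, 0.0218, 0.0501]
ee_rot: [-0.0, 0.999, -0.05, 0.0]
contact_force: [-1.0, 0.2, 1.6]
gripper_width: 0.207
gripper_force: 98.7
```

Emit:
carry_out --plan '[[1, [0, 0, 0.0007], [0, 0, 0]], [1, [0, 0, 0], [0, 0, 0]]]'

```text
time_s: 8.72
position: [0.4933, 0.0218, 0.0496]
ee_rot: [-0.0, 0.999, -0.05, 0.0]
contact_force: [-1.4, 0.3, 2.3]
gripper_width: 0.207
gripper_force: 99.0
```

Emit:
carry_out --plan '[[1, [0, 0, -0.0015], [0, 0, 0]], [1, [0.005, 0, 0], [0, 0, 0]], [1, [0.005, 0, 0], [0, 0, 0]], [1, [0.0045, 0, 0], [0, 0, 0]], [1, [0, 0, 0], [0, 0, 0]], [1, [0, 0, 0], [0, 0, 0]]]'

```text
time_s: 9.22
position: [0.5079, 0.0203, 0.0507]
ee_rot: [-0.0, 0.999, -0.05, -0.0]
contact_force: [-0.2, 0.4, -0.7]
gripper_width: 0.204
gripper_force: 98.6
```

Emit:
carry_out --plan '[[1, [0.002, 0, 0.0005], [0, 0, 0]], [1, [0, 0, 0], [0, 0, 0]], [1, [0.0006, 0, 0.005], [0, 4, 0]], [1, [0.0006, 0, 0.005], [0, 4, 0]], [1, [0, 0, 0], [0, 0, 0]]]' --grip_force 120

```text
time_s: 9.63
position: [0.5083, 0.0202, 0.039]
ee_rot: [0.004, 0.996, -0.05, 0.069]
contact_force: [-4.0, -0.4, 4.1]
gripper_width: 0.199
gripper_force: 122.7
```

Emit:
carry_out --plan '[[1, [0.0006, 0, 0.005], [0, 4, 0]], [1, [0.0003, 0, 0.0025], [0, 2, 0]], [1, [0.0003, 0, 0.0025], [0, 2, 0]], [1, [0, 0, 0], [0, 0, 0]], [1, [0, 0, 0], [0, 0, 0]]]'

```text
time_s: 10.05
position: [0.5136, 0.0197, 0.0308]
ee_rot: [0.007, 0.989, -0.049, 0.138]
contact_force: [0.2, -0.3, -0.8]
gripper_width: 0.201
gripper_force: 122.0
```

```bash
python3 - <<'E'
from h import *
i,im=snap('wrist','wlev.png')
a,b=snap('side','dlev.png')
o=np.zeros((420,800,3),np.uint8)
o[:,:400]=im[0:210,180:380].repeat(2,0).repeat(2,1)
o[:,400:]=cv2.resize(b[165:270,230:330],None,fx=4,fy=4,interpolation=cv2.INTER_CUBIC)
cv2.imwrite('pics/levc.png',o); s=monitor.get_obs(); print(s['position'],s['ee_rot'],s['contact_force'],quat(s['ee_rot']).apply([1,0,0]))
E
```

```text
[0.51500623 0.01969936 0.03139825] [ 0.00691836  0.98903419 -0.04955071  0.13895408] [-0.76356628 -0.88162988 -1.65044806] [ 0.95647298 -0.09609203  0.27554629]
```

View pics/levc.png

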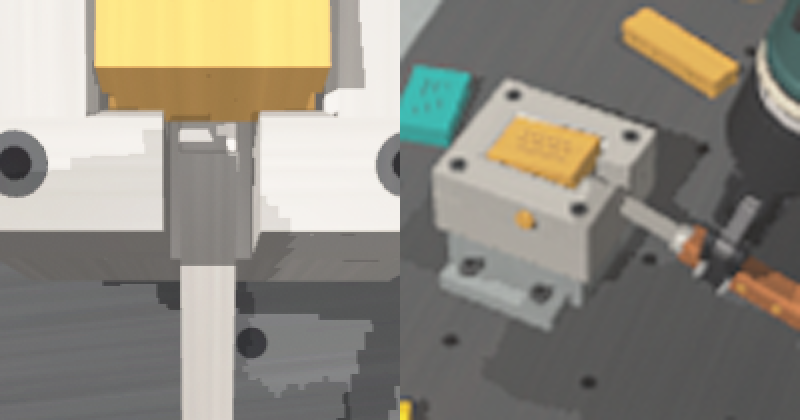

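The side view shows the slot end standing proud at about crop (590,165), and the load on the tool is gone, so it has popped up. Next I level the bar, withdraw it and return it.

Emit:
carry_out --plan '[[1, [-0.0003, 0, -0.005], [0, -4, 0]], [1, [-0.0003, 0, -0.005], [0, -4, 0]], [1, [-0.0003, 0, -0.005], [0, -4, 0]], [1, [-0.0003, 0, -0.0052], [0, -4, 0]], [1, [0, 0, -0.0005], [0, 0, 0]], [1, [-0.015, 0, 0], [0, 0, 0]], [1, [-0.025, 0, 0], [0, 0, 0]], [1, [-0.03, 0, 0], [0, 0, 0]], [1, [0, 0, 0], [0, 0, 0]]]'

```text
time_s: 10.9
position: [0.4337, 0.0275, 0.0492]
ee_rot: [0.0, 0.999, -0.05, -0.004]
contact_force: [-0.7, -0.0, -1.8]
gripper_width: 0.199
gripper_force: 121.9
```

```bash
python3 - <<'E'
from h import *
viewer.read_camera('wrist')
s=monitor.get_obs();print(s['position'],s['contact_force'],s['gripper_width'])
p=s['position']+[0,0,.085]
i,im=snap('side','dout.png')
delta([.4664,.3063,.14],yawR(9.17))
E
```

```text
[0.43685196 0.02733828 0.05006417] [ 0.50991235 -0.11999829 -0.77447569] 0.2020457338875341
shift mm [  -1.  -280.4  -89. ] norm 294 turn deg [-1.000e-02  1.000e-02 -1.489e+01]
```

Emit:
carry_out --plan '[[1, [0, 0, -0.03], [0, 0, 0]], [1, [0, 0, -0.03], [0, 0, 0]], [1, [0, 0, -0.03], [0, 0, 0]], [1, [0, -0.04, 0], [0, 0, 0]], [1, [0, -0.04, 0], [0, 0, 0]], [1, [0, -0.04, 0], [0, 0, 0]], [1, [0, -0.04, 0], [0, 0, 0]], [1, [0, -0.04, 0], [0, 0, 0]], [1, [0, -0.04, 0], [0, 0, 0]], [1, [0, -0.04, 0], [0, 0, 0]]]'

```text
time_s: 11.83
position: [0.4695, 0.3088, 0.1418]
ee_rot: [-0.001, 0.999, -0.05, 0.001]
contact_force: [0.5, -0.7, -1.1]
gripper_width: 0.201
gripper_force: 121.9
```

Emit:
carry_out --plan '[[1, [0, 0, 0], [0, 0, -5]], [1, [0, 0, 0], [0, 0, -5]], [1, [0, 0, 0], [0, 0, -4.9]], [1, [0, 0, 0.04], [0, 0, 0]], [1, [0, 0, 0.04], [0, 0, 0]], [1, [0, 0, 0.03], [0, 0, 0]], [1, [0, 0, 0], [0, 0, 0]], [1, [0, 0, 0], [0, 0, 0]]]'

```text
time_s: 12.5
position: [0.4673, 0.3054, 0.0294]
ee_rot: [0.001, 0.997, 0.08, -0.002]
contact_force: [0.0, -0.1, -0.7]
gripper_width: 0.199
gripper_force: 121.8
```

```bash
python3 - <<'E'
from h import *
for _ in range(4): viewer.read_camera('wrist');s=monitor.get_obs();print(s['position'],s['contact_force'])
delta([.4664,.3063,.0045],yawR(9.17))
E
```

```text
[0.46912517 0.30650583 0.0316125 ] [ 0.95729079  1.57495714 -0.9006719 ]
[0.47017654 0.30710466 0.03298946] [ 0.63305287 -1.14286996 -1.2786216 ]
[0.47057148 0.30737315 0.03371129] [ 0.25848172  0.02331576 -0.92769734]
[0.47048854 0.30733484 0.03389758] [ 0.10759837 -0.47863434 -1.69714122]
shift mm [-4.4  0.4 29.4] norm 30 turn deg [-0.12 -0.3  -0.01]
```

Emit:
carry_out --plan '[[1, [-0.004, 0, 0.015], [0, 0, 0]], [1, [0, 0, 0.007], [0, 0, 0]], [1, [0, 0, 0.003], [0, 0, 0]], [1, [0, 0, 0], [0, 0, 0]], [1, [0, 0, 0], [0, 0, 0]], [1, [0, 0, 0], [0, 0, 0]], [1, [0, 0, 0.002], [0, 0, 0]], [1, [0, 0, 0], [0, 0, 0]], [1, [0, 0, 0], [0, 0, 0]]]'

```text
time_s: 13.45
position: [0.4638, 0.3052, 0.0039]
ee_rot: [-0.0, 0.997, 0.08, 0.0]
contact_force: [-0.1, 0.0, 0.0]
gripper_width: 0.202
gripper_force: 121.9
```

Emit:
carry_out --plan '[[1, [0, 0, 0.0007], [0, 0, 0]], [1, [0, 0, 0], [0, 0, 0]], [0.5, [0, 0, 0], [0, 0, 0]], [0.3, [0, 0, 0], [0, 0, 0]], [0, [0, 0, 0], [0, 0, 0]], [0, [0, 0, -0.02], [0, 0, 0]], [0, [0, 0, -0.04], [0, 0, 0]], [0, [0, 0, -0.04], [0, 0, 0]], [0, [0, 0, -0.04], [0, 0, 0]], [0, [0, 0, 0], [0, 0, 0]]]' --grip_force 60

```text
time_s: 14.28
position: [0.4693, 0.3085, 0.1528]
ee_rot: [-0.004, 0.997, 0.08, 0.007]
contact_force: [2.4, 0.6, 1.9]
gripper_width: 0.998
gripper_force: 0.0
```

```bash
python3 - <<'E'
from h import *
for _ in range(4): viewer.read_camera('wrist')
i,im=snap('wrist','wback.png'); j,d=snap('side','dback.png')
o=np.zeros((420,800,3),np.uint8)
o[:,:400]=im[:,80:480]
o[:,400:]=cv2.resize(d[165:270,230:330],None,fx=4,fy=4,interpolation=cv2.INTER_CUBIC)
cv2.imwrite('pics/backc.png',o)
s=monitor.get_obs();print(s['position'],s['gripper_width'])
c,sn=np.cos(np.radians(-5.75)),np.sin(np.radians(-5.75))
P=np.array([.635-.019*c,.0065-.019*sn])
print(P);delta([*P,.15],yawR(-5.75))
E
```

```text
[0.46238755 0.30430519 0.14100549] 0.9999037289889622
[0.6160956  0.00840357]
shift mm [104.5 316.6  -8.9] norm 334 turn deg [ 0.11  0.19 14.92]
```

View pics/backc.png

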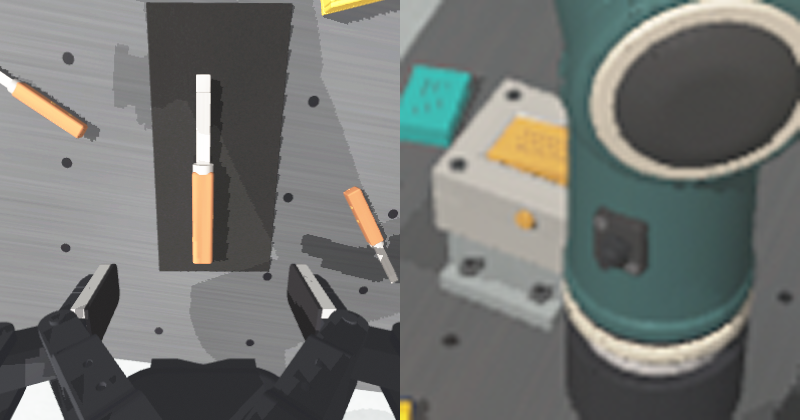

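The pry bar lies fully on the mat, its handle end at (202,263). I'm moving to the old specimen.

Emit:
carry_out --plan '[[0, [0.0116, 0.0352, -0.001], [0, 0, 0]], [0, [0.0116, 0.0352, -0.001], [0, 0, 0]], [0, [0.0116, 0.0352, -0.001], [0, 0, 0]], [0, [0.0116, 0.0352, -0.001], [0, 0, 0]], [0, [0.0116, 0.0352, -0.001], [0, 0, 0]], [0, [0.0116, 0.0352, -0.001], [0, 0, 0]], [0, [0.0116, 0.0352, -0.001], [0, 0, 0]], [0, [0.0116, 0.0352, -0.001], [0, 0, 0]], [0, [0.0116, 0.0352, -0.001], [0, 0, 0]]]'

```text
time_s: 15.33
position: [0.6165, 0.0073, 0.1498]
ee_rot: [-0.0, 0.997, 0.08, -0.002]
contact_force: [0.2, 0.5, -0.4]
gripper_width: 0.996
gripper_force: 0.0
```

Emit:
carry_out --plan '[[0, [0, 0, 0], [0, 0, 5]], [0, [0, 0, 0], [0, 0, 5]], [0, [0, 0, 0], [0, 0, 4.9]], [0, [0, 0, 0], [0, 0, 0]], [0, [0, 0, 0], [0, 0, 0]], [0, [0, 0, 0], [0, 0, 0]], [0, [0, 0, 0], [0, 0, 0]], [0, [0, 0, 0], [0, 0, 0]]]'

```text
time_s: 16.0
position: [0.6171, 0.0093, 0.1519]
ee_rot: [0.0, 0.999, -0.049, -0.0]
contact_force: [-0.3, 0.6, -0.1]
gripper_width: 1.001
gripper_force: 0.0
```

```bash
cat > seg.py <<'E'
from h import *
def brass(im,near,rad=120):
    h=cv2.cvtColor(im,cv2.COLOR_BGR2HSV); m=cv2.inRange(h,(12,90,130),(32,255,255))
    n,l,s,c=cv2.connectedComponentsWithStats(m); k=[j for j in range(1,n) if s[j,4]>300]
    k=min(k,key=lambda j:np.hypot(*(c[j]-near))); cs,_=cv2.findContours((l==k).astype(np.uint8),0,1); ct=max(cs,key=cv2.contourArea)
    q=cv2.approxPolyDP(ct,.06*cv2.arcLength(ct,True),True)[:,0]; return s[k],c[k],q,cv2.minAreaRect(ct)
E
python3 - <<'E'
from seg import *
i,im=snap('wrist','wold2.png'); s=monitor.get_obs();print(s['position'],s['contact_force'])
c=np.array([.635,.0065]);e=np.array([np.cos(np.radians(-5.75)),np.sin(np.radians(-5.75))])
print('exp',[w2px(i,[*(c+d*e),z]) for d,z in((.03,.08),(-.032,.091))])
S,C,q,r=brass(im,w2px(i,[.635,.0065,.085]));print(S,C,q.tolist(),r)
a=yawR(-5.75);delta([.6161,.0084,.0805],a)
E
```

```text
[0.61721522 0.00930551 0.15207819] [ 0.41162254  0.63687632 -0.47958463]
exp [array([283.95661507, 157.06729428]), array([283.81133239, 240.94902953])]
[ 257  156   56   80 4350] [284.12850575 195.01885057] [[257, 156], [258, 235], [309, 235], [312, 157]] ((284.5, 195.5), (79.0, 55.0), 90.0)
shift mm [-1.   1.  71.6] norm 72 turn deg [0.   0.01 0.09]
```

```bash
python3 - <<'E'
from seg import *
i=info('wrist'); R0=yawR(-5.75).as_matrix(); c=np.array([.635,.0065,0])
for h in (0,5,8,11):
  a=np.arcsin(h/60)
  out=[]
  for lx,ly in((1,20),(1,-20),(0,20),(0,-20)):
    # far-end top at x=+30ish; pivot far bottom (30,64)
    x=30-(0 if lx else 60*np.cos(a))+16*np.sin(a)-(16*np.sin(a)); x=30.5-(0 if lx else 60*np.cos(a))-(-16*np.sin(a)) -16*np.sin(a) + 0
    bx,bz=(30.5,64) if lx else (30.5-60*np.cos(a),64+60*np.sin(a))
    tx,tz=bx+16*np.sin(a),bz+16*np.cos(a)
    p=np.array([tx,-ly,0])/1000; w=c+R0@p; w[2]=tz/1000
    out.append(w2px(i,w).round(1).tolist())
  print(h,out)
E
```

```text
0 [[256.5, 156.5], [311.3, 156.5], [258.6, 232.2], [308.9, 232.3]]
5 [[256.5, 154.6], [311.4, 154.7], [258.1, 232.9], [309.5, 233.0]]
8 [[256.5, 153.5], [311.4, 153.6], [257.7, 233.1], [309.9, 233.1]]
11 [[256.5, 152.4], [311.4, 152.4], [257.4, 233.0], [310.3, 233.1]]
```

```bash
python3 - <<'E'
from seg import *
i=info('wrist'); im=cv2.imread('pics/wold2.png'); R0=yawR(-5.75).as_matrix(); c=np.array([.635,.0065,0])
pr=lambda x,y,z:w2px(i,(c+R0@np.array([x,-y,0])/1000)*[1,1,0]+[0,0,z/1000]).round(1).tolist()
for h in (0,4,8,11):
  a=np.arcsin(h/60); bx=30-60*np.cos(a); print(h,'bottom',pr(bx,0,64+h),'top',pr(bx+16*np.sin(a),0,64+h+16*np.cos(a)))
print(pr(-31.5,0,80),pr(-54,9,80),pr(-54,9,57))
for u in (275,284,291): print(u,[(v,*im[v,u].tolist()) for v in range(230,268)])
E
```

```text
0 bottom [283.7, 225.3] top [283.8, 232.8]
4 bottom [283.7, 227.0] top [283.8, 233.4]
8 bottom [283.7, 228.4] top [283.8, 233.7]
11 bottom [283.8, 229.2] top [283.8, 233.7]
[283.8, 234.6] [272.8, 259.8] [273.6, 247.3]
275 [(230, 132, 227, 253), (231, 132, 227, 253), (232, 133, 227, 253), (233, 133, 227, 253), (234, 133, 227, 253), (235, 140, 217, 246), (236, 168, 173, 179), (237, 165, 172, 178), (238, 165, 172, 179), (239, 165, 172, 178), (240, 165, 172, 178), (241, 165, 172, 178), (242, 166, 172, 178), (243, 166, 172, 178), (244, 166, 172, 178), (245, 165, 172, 178), (246, 166, 172, 178), (247, 164, 170, 177), (248, 132, 134, 135), (249, 127, 126, 126), (250, 122, 123, 121), (251, 123, 123, 122), (252, 120, 120, 121), (253, 119, 120, 119), (254, 119, 116, 118), (255, 120, 119, 119), (256, 119, 120, 119), (257, 120, 119, 118), (258, 119, 120, 119), (259, 119, 120, 119), (260, 119, 120, 118), (261, 120, 119, 118), (262, 121, 120, 119), (263, 122, 120, 122), (264, 119, 120, 119), (265, 120, 120, 119), (266, 120, 121, 119), (267, 121, 120, 119)]
284 [(230, 133, 229, 253), (231, 133, 228
[... 940 characters left out ...]
6, 115, 119, 122), (237, 116, 119, 123), (238, 115, 119, 123), (239, 116, 119, 124), (240, 115, 118, 122), (241, 116, 120, 125), (242, 173, 179, 186), (243, 174, 179, 185), (244, 174, 180, 186), (245, 174, 180, 186), (246, 174, 180, 186), (247, 173, 179, 185), (248, 138, 136, 140), (249, 124, 122, 122), (250, 122, 122, 121), (251, 119, 119, 118), (252, 119, 119, 117), (253, 119, 118, 118), (254, 120, 121, 119), (255, 119, 118, 118), (256, 120, 120, 119), (257, 119, 118, 118), (258, 119, 118, 118), (259, 119, 120, 119), (260, 119, 120, 119), (261, 124, 120, 122), (262, 120, 121, 121), (263, 119, 117, 116), (264, 120, 121, 119), (265, 120, 120, 119), (266, 121, 120, 118), (267, 123, 120, 121)]
```

Segmentation gives a top length of 79.6 px and a slot-end width of 52.3 px. Both match the slot end raised 8–10 mm; flush would give 75.7 and 50.3. I'll grip it.

Emit:
carry_out --plan '[[0, [-0.001, 0.001, 0.035], [0, 0, 0]], [0, [0, 0, 0.025], [0, 0, 0]], [0, [0, 0, 0.0115], [0, 0, 0]], [0, [0, 0, 0], [0, 0, 0]], [0, [0, 0, 0], [0, 0, 0]], [0, [0, 0, 0], [0, 0, 0]], [0, [0, 0, 0], [0, 0, 0]]]'

```text
time_s: 16.63
position: [0.618, 0.0081, 0.0828]
ee_rot: [-0.0, 0.999, -0.05, 0.002]
contact_force: [0.7, -0.9, -0.2]
gripper_width: 1.003
gripper_force: 0.0
```

Emit:
carry_out --plan '[[0.3, [0, 0, 0], [0, 0, 0]], [0.6, [0, 0, 0], [0, 0, 0]], [1, [0, 0, 0], [0, 0, 0]], [1, [0, 0, 0], [0, 0, 0]], [1, [0, 0, 0], [0, 0, 0]], [1, [0, 0, 0], [0, 0, 0]]]' --grip_force 60

```text
time_s: 17.13
position: [0.616, 0.0082, 0.0802]
ee_rot: [-0.0, 0.999, -0.05, -0.0]
contact_force: [0.7, -0.1, -3.7]
gripper_width: 0.434
gripper_force: 60.4
```

Emit:
carry_out --plan '[[1, [0, 0, -0.004], [0, 0, 0]], [1, [0, 0, -0.008], [0, 0, 0]], [1, [0, 0, -0.012], [0, 0, 0]], [1, [0, 0, -0.02], [0, 0, 0]], [1, [0, 0, -0.025], [0, 0, 0]], [1, [0, 0, 0], [0, 0, 0]], [1, [0, 0, 0], [0, 0, 0]], [1, [0, 0, 0], [0, 0, 0]], [1, [0, 0, 0], [0, 0, 0]]]'

```text
time_s: 17.88
position: [0.6149, 0.0082, 0.1481]
ee_rot: [0.0, 0.999, -0.05, -0.001]
contact_force: [-0.4, 0.6, -2.5]
gripper_width: 0.435
gripper_force: 60.7
```

```bash
python3 - <<'E'
from seg import *
i,im=snap('wrist','wheld.png'); s=monitor.get_obs();print(s['position'],s['contact_force'],s['ft_torque'],s['gripper_width'])
print(brass(im,(284,190)))
e=w2px(i,[.635,.0065,.066]);print('floor px',e,im[int(e[1]),int(e[0])])
delta([.422-.0,-.24,.15],yawR(-5.75))
E
```

```text
[0.61476652 0.00815311 0.14780042] [-0.60258262 -0.47517149 -4.00162707] [-0.03063195  0.08770542 -0.02565892] 0.43648004915103156
(array([ 243,  174,   80,  114, 8235], dtype=int32), array([282.73418336, 228.88038859]), array([[244, 175],
       [249, 286],
       [316, 287],
       [322, 176]], dtype=int32), ((282.5, 230.5), (113.0, 79.0), 90.0))
floor px [282.05127024 190.08372481] [113 201 242]
shift mm [-167.   266.2   -1.6] norm 314 turn deg [0.02 0.19 0.02]
```

Emit:
carry_out --plan '[[1, [-0.0226, 0.0332, 0], [0, 0, 0]], [1, [-0.0226, 0.0332, 0], [0, 0, 0]], [1, [-0.0226, 0.0332, 0], [0, 0, 0]], [1, [-0.0226, 0.0332, 0], [0, 0, 0]], [1, [-0.0226, 0.0332, 0], [0, 0, 0]], [1, [-0.0226, 0.0332, 0], [0, 0, 0]], [1, [-0.0226, 0.0332, 0], [0, 0, 0]], [1, [-0.0226, 0.0332, 0], [0, 0, 0]], [1, [0, 0, 0.02], [0, 0, 0]], [1, [0, 0, 0.035], [0, 0, 0]]]'

```text
time_s: 18.77
position: [0.4112, -0.2422, 0.0975]
ee_rot: [0.002, 0.999, -0.052, 0.004]
contact_force: [1.1, -1.2, -2.6]
gripper_width: 0.439
gripper_force: 61.0
```

Emit:
carry_out --plan '[[1, [0, 0, 0.035], [0, 0, 0]], [1, [0, 0, 0.02], [0, 0, 0]], [1, [0, 0, 0.008], [0, 0, 0]], [1, [0, 0, 0], [0, 0, 0]], [1, [0, 0, 0], [0, 0, 0]], [1, [0, 0, 0], [0, 0, 0]], [1, [0, 0, 0], [0, 0, 0]]]'

```text
time_s: 19.35
position: [0.4115, -0.2391, 0.0335]
ee_rot: [0.001, 0.999, -0.05, 0.002]
contact_force: [-0.5, 0.1, -2.1]
gripper_width: 0.437
gripper_force: 61.0
```

Emit:
carry_out --plan '[[1, [0, 0, 0.006], [0, 0, 0]], [1, [0, 0, 0.004], [0, 0, 0]], [1, [0, 0, 0.003], [0, 0, 0]], [1, [0, 0, 0], [0, 0, 0]], [1, [0, 0, 0], [0, 0, 0]]]'

```text
time_s: 19.77
position: [0.41, -0.2384, 0.0191]
ee_rot: [0.0, 0.999, -0.05, 0.0]
contact_force: [-2.4, -1.2, 4.2]
gripper_width: 0.434
gripper_force: 62.5
```

Emit:
carry_out --plan '[[1, [0, 0, 0.003], [0, 0, 0]], [1, [0, 0, 0], [0, 0, 0]], [1, [0, 0, 0], [0, 0, 0]]]' --grip_force 30

```text
time_s: 20.02
position: [0.41, -0.2385, 0.0165]
ee_rot: [0.0, 0.999, -0.05, 0.0]
contact_force: [-6.0, -0.2, 8.7]
gripper_width: 0.431
gripper_force: 63.3
```

Emit:
carry_out --plan '[[1, [0, 0, 0.002], [0, 0, 0]], [1, [0, 0, 0.001], [0, 0, 0]], [0.45, [0, 0, 0], [0, 0, 0]], [0.4, [0, 0, 0], [0, 0, 0]], [0.4, [0, 0, 0], [0, 0, 0]], [0.4, [0, 0, -0.01], [0, 0, 0]], [0.4, [0, 0, -0.03], [0, 0, 0]], [0.4, [0, 0, -0.04], [0, 0, 0]], [0.4, [0, 0, -0.04], [0, 0, 0]], [0.4, [0, 0, -0.03], [0, 0, 0]]]'

```text
time_s: 20.85
position: [0.4106, -0.2384, 0.1663]
ee_rot: [0.001, 0.999, -0.05, 0.001]
contact_force: [1.1, -1.2, 0.5]
gripper_width: 0.604
gripper_force: 0.0
```

```bash
python3 - <<'E'
from seg import *
for _ in range(5): viewer.read_camera('wrist')
i,im=snap('wrist','wtray.png'); s=monitor.get_obs();print(s['position'],s['contact_force'],s['gripper_width'])
S,C,q,r=brass(im,(284,200));print(S,C,q.tolist(),r,[px2w(i,*p,.02).round(4).tolist() for p in q])
delta([.56,-.422,.17],yawR(-2.4))
E
```

```text
[ 0.40884814 -0.23737805  0.16145702] [-0.5380824  -0.0460285  -0.41590994] 0.60332991124073
[ 264  142   41   61 2433] [283.77106453 171.65433621] [[264, 142], [265, 202], [302, 202], [304, 143]] ((284.0, 172.0), (60.0, 40.0), 90.0) [[0.4626, -0.2253, 0.02], [0.403, -0.2191, 0.02], [0.3992, -0.2566, 0.02], [0.4578, -0.2632, 0.02]]
shift mm [168.8 168.6  -9.1] norm 239 turn deg [-0.07  0.12 -3.33]
```

Emit:
carry_out --plan '[[0.4, [0.0281, 0.0281, -0.0015], [0, 0, 0]], [0.3, [0.0281, 0.0281, -0.0015], [0, 0, 0]], [0, [0.0281, 0.0281, -0.0015], [0, 0, 0]], [0, [0.0281, 0.0281, -0.0015], [0, 0, 0]], [0, [0.0281, 0.0281, -0.0015], [0, 0, 0]], [0, [0.0281, 0.0281, -0.0015], [0, 0, -3.3]], [0, [0, 0, 0], [0, 0, 0]], [0, [0, 0, 0], [0, 0, 0]], [0, [0, 0, 0], [0, 0, 0]], [0, [0, 0, 0], [0, 0, 0]]]'

```text
time_s: 21.98
position: [0.5593, -0.4211, 0.17]
ee_rot: [-0.001, 1.0, -0.021, -0.001]
contact_force: [-0.4, 0.6, -0.1]
gripper_width: 1.0
gripper_force: 0.0
```

```bash
python3 - <<'E'
from seg import *
from fit import fit
for _ in range(3): viewer.read_camera('wrist')
i,im=snap('wrist','wnew2.png'); s=monitor.get_obs();print(s['position'])
S,C,q,r=brass(im,w2px(i,[.5487,-.424,.016]));print(q.tolist())
print([px2w(i,*p,.016).round(4).tolist() for p in q])
# lines: subpixel edges of bright top via saturation profile
h=cv2.cvtColor(im,cv2.COLOR_BGR2HSV); c=w2px(i,[.5487,-.424,.016]); print(c)
def edge(line): # subpixel 50% crossings of (r-b)
    g=line.astype(float); g=g[:,2]-g[:,0]; hi=np.median(g[len(g)//2-8:len(g)//2+8]); m=g>hi/2; k=np.flatnonzero(m); a,b=k[0],k[-1]
    f=lambda x0,x1:x0+(hi/2-g[x0])/(g[x1]-g[x0])*(x1-x0); return f(a-1,a),f(b,b+1)
u,v=int(c[0]),int(c[1])
for vv in (v-20,v,v+20): x=edge(im[vv,u-45:u+46]); x=np.array(x)+u-45; print('row',vv,x, px2w(i,x[0],vv,.016)[:2],px2w(i,x[1],vv,.016)[:2])
for uu in (u-12,u,u+12): x=edge(im[v-50:v+51,uu]); x=np.array(x)+v-50; print('col',uu,x, px2w(i,uu,x[0],.016)[:2],px2w(i,uu,x[1],.016)[:2])
E
```

```text
[ 0.56025378 -0.42178531  0.17231619]
[[268, 170], [267, 227], [303, 227], [304, 171]]
[[0.5826, -0.4074, 0.016], [0.5195, -0.4026, 0.016], [0.5178, -0.4421, 0.016], [0.58, -0.4444, 0.016]]
[285.40928649 200.80152491]
row 180 [265.53301887 305.32317073] [ 0.57221132 -0.4042292 ] [ 0.57045255 -0.44561179]
row 200 [265.76351351 304.51339286] [ 0.55047838 -0.40314233] [ 0.54872907 -0.44435061]
row 220 [265.78873239 303.95522388] [ 0.52775483 -0.40178367] [ 0.52599437 -0.44330314]
col 273 [170.30813953 227.41223404] [ 0.58207047 -0.41253823] [ 0.51873108 -0.40916654]
col 285 [170.33064516 227.47916667] [ 0.58152255 -0.42488614] [ 0.51809351 -0.42232997]
col 297 [170.54237288 227.5       ] [ 0.58077641 -0.4372285 ] [ 0.51751117 -0.43549612]
```

Emit:
carry_out --plan '[[0, [-0.0116, 0.0025, 0.03], [0, 0, 0.5]], [0, [0, 0, 0.04], [0, 0, 0]], [0, [0, 0, 0.04], [0, 0, 0]], [0, [0, 0, 0.03], [0, 0, 0]], [0, [0, 0, 0.015], [0, 0, 0]], [0, [0, 0, 0], [0, 0, 0]], [0, [0, 0, 0], [0, 0, 0]], [0, [0, 0, 0], [0, 0, 0]], [0, [0, 0, 0], [0, 0, 0]], [0, [0, 0, 0], [0, 0, 0]]]'

```text
time_s: 23.02
position: [0.5509, -0.4261, 0.0198]
ee_rot: [0.002, 1.0, -0.026, 0.002]
contact_force: [-0.2, -0.0, -0.4]
gripper_width: 0.999
gripper_force: 0.0
```

```bash
python3 - <<'E'
from h import *
for _ in range(3): viewer.read_camera('wrist');s=monitor.get_obs();print(s['position'],s['contact_force'])
delta([.5486,-.4238,.0085],yawR(-2.9))
E
```

```text
[ 0.55051496 -0.42586068  0.01931554] [-0.01993198  0.40257204  0.25459612]
[ 0.55014857 -0.42556717  0.01873948] [ 1.27523484 -0.49159323 -0.67216852]
[ 0.54983057 -0.42535591  0.01825179] [0.1002841  0.19278892 0.20340087]
shift mm [-1.3 -1.5  9.7] norm 10 turn deg [ 0.08 -0.11 -0.03]
```

Emit:
carry_out --plan '[[0, [0, 0, 0.0045], [0, 0, 0]], [0, [0, 0, 0.004], [0, 0, 0]], [0, [0, 0, 0], [0, 0, 0]], [0, [0, 0, 0], [0, 0, 0]], [0, [0, 0, 0], [0, 0, 0]], [0, [0, 0, 0], [0, 0, 0]], [0, [0, 0, 0], [0, 0, 0]]]'

```text
time_s: 23.75
position: [0.5491, -0.4247, 0.0082]
ee_rot: [0.0, 1.0, -0.026, 0.0]
contact_force: [0.3, 0.1, 1.1]
gripper_width: 0.999
gripper_force: 0.0
```

```bash
python3 - <<'E'
from h import *
for _ in range(2): viewer.read_camera('wrist');s=monitor.get_obs();print(s['position'],s['contact_force'])
delta([.5486,-.4238,.0085],yawR(-2.9))
E
```

```text
[ 0.54913754 -0.42478631  0.00825099] [-0.14843205 -0.03926012  0.03190474]
[ 0.54914559 -0.42476512  0.00827552] [ 0.2600779  -0.53586319 -0.58328316]
shift mm [-0.6 -0.9 -0.2] norm 1 turn deg [ 0.01 -0.01 -0.03]
```

Emit:
carry_out --plan '[[0, [-0.0006, -0.0009, 0], [0, 0, 0]], [0.3, [0, 0, 0], [0, 0, 0]], [0.6, [0, 0, 0], [0, 0, 0]], [1, [0, 0, 0], [0, 0, 0]], [1, [0, 0, 0], [0, 0, 0]], [1, [0, 0, 0], [0, 0, 0]], [1, [0, 0, 0], [0, 0, 0]], [1, [0, 0, 0], [0, 0, 0]]]' --grip_force 50

```text
time_s: 24.52
position: [0.5488, -0.424, 0.0086]
ee_rot: [0.0, 1.0, -0.026, 0.0]
contact_force: [0.4, -0.3, 2.6]
gripper_width: 0.444
gripper_force: 50.9
```

```bash
python3 - <<'E'
from h import *
viewer.read_camera('wrist');s=monitor.get_obs();print(s['position'],s['contact_force'],s['gripper_width'])
t,a=delta([.635,.0065,.15],yawR(-5.75))
E
```

```text
[ 0.54880486 -0.42396561  0.00857247] [0.85041519 0.2256919  2.01417835] 0.44693513902093096
shift mm [  64.2 -434.3 -141.6] norm 461 turn deg [ 0.02 -0.04  2.82]
```

Emit:
carry_out --plan '[[1, [0, 0, -0.02], [0, 0, 0]], [1, [0, 0, -0.04], [0, 0, 0]], [1, [0, 0, -0.04], [0, 0, 0]], [1, [0, 0, -0.04], [0, 0, 0]], [1, [0.0054, -0.0362, 0], [0, 0, 0]], [1, [0.0054, -0.0362, 0], [0, 0, 0]], [1, [0.0054, -0.0362, 0], [0, 0, 0]], [1, [0.0054, -0.0362, 0], [0, 0, 0]], [1, [0.0054, -0.0362, 0], [0, 0, 0]], [1, [0.0054, -0.0362, 0], [0, 0, 0]]]'

```text
time_s: 25.4
position: [0.591, -0.2066, 0.1469]
ee_rot: [-0.0, 1.0, -0.026, -0.001]
contact_force: [0.4, 0.6, -2.7]
gripper_width: 0.448
gripper_force: 51.1
```

Emit:
carry_out --plan '[[1, [0.0054, -0.0362, 0], [0, 0, 0]], [1, [0.0054, -0.0362, 0], [0, 0, 0]], [1, [0.0054, -0.0362, 0], [0, 0, 0]], [1, [0.0054, -0.0362, 0], [0, 0, 0]], [1, [0.0054, -0.0362, 0], [0, 0, 0]], [1, [0.005, -0.036, 0], [0, 0, 2.8]], [1, [0, 0, 0.03], [0, 0, 0]], [1, [0, 0, 0], [0, 0, 0]], [1, [0, 0, 0], [0, 0, 0]], [1, [0, 0, 0], [0, 0, 0]]]'

```text
time_s: 26.23
position: [0.6342, 0.006, 0.1175]
ee_rot: [0.0, 0.999, -0.05, -0.001]
contact_force: [-0.3, -1.3, -2.5]
gripper_width: 0.444
gripper_force: 51.3
```

```bash
python3 - <<'E'
from seg import *
for _ in range(6): viewer.read_camera('wrist')
i,im=snap('wrist','wplace.png');s=monitor.get_obs();print(s['position'],s['contact_force'],s['ft_torque'],s['gripper_width'])
S,C,q,r=brass(im,w2px(i,[.635,.0065,.12]));print(S,q.tolist())
# expected of held block (top z = TCP+.0075) centred on TCP
q0=quat(s['ee_rot'])
print([w2px(i,s['position']+q0.apply([a,b,-.0075])).round(1).tolist() for a,b in((.03,-.02),(-.03,-.02),(-.03,.02),(.03,.02))])
delta([.635,.0065,.085],yawR(-5.75))
E
```

```text
[0.63545206 0.0058626  0.11904327] [ 0.02735635 -0.48701151 -2.96749408] [ 0.04458217  0.03590506 -0.01692932] 0.4461672783563978
[ 243  208   81  113 8467] [[247, 208], [247, 319], [319, 319], [320, 209]]
[[241.5, 218.7], [246.3, 319.4], [318.0, 319.3], [322.4, 218.6]]
shift mm [-0.6 -0.6 34. ] norm 34 turn deg [-0.   -0.08 -0.04]
```

Emit:
carry_out --plan '[[1, [-0.0006, -0.0006, 0.012], [0, 0, 0]], [1, [0, 0, 0.01], [0, 0, 0]], [1, [0, 0, 0.005], [0, 0, 0]], [1, [0, 0, 0], [0, 0, 0]], [1, [0, 0, 0], [0, 0, 0]], [1, [0, 0, 0], [0, 0, 0]]]'

```text
time_s: 27.08
position: [0.6344, 0.0073, 0.0909]
ee_rot: [0.0, 0.999, -0.05, -0.0]
contact_force: [-0.5, 0.2, -3.2]
gripper_width: 0.449
gripper_force: 51.3
```

Emit:
carry_out --plan '[[1, [0, 0, 0.003], [0, 0, 0]], [1, [0, 0, 0.002], [0, 0, 0]], [1, [0, 0, 0], [0, 0, 0]], [1, [0, 0, 0], [0, 0, 0]], [1, [0, 0, 0], [0, 0, 0]]]'

```text
time_s: 27.5
position: [0.6346, 0.0073, 0.0863]
ee_rot: [-0.0, 0.999, -0.05, 0.0]
contact_force: [1.2, -1.1, -3.1]
gripper_width: 0.444
gripper_force: 51.3
```

Emit:
carry_out --plan '[[1, [0, 0.0005, 0.002], [0, 0, 0]], [1, [0, 0, 0.001], [0, 0, 0]], [1, [0, 0, 0], [0, 0, 0]], [1, [0, 0, 0], [0, 0, 0]]]'

```text
time_s: 27.83
position: [0.6343, 0.0067, 0.083]
ee_rot: [0.0, 0.999, -0.05, -0.0]
contact_force: [0.6, 0.0, -2.5]
gripper_width: 0.449
gripper_force: 51.3
```

Emit:
carry_out --plan '[[1, [0, 0, 0.0015], [0, 0, 0]], [1, [0, 0, 0], [0, 0, 0]], [1, [0, 0, 0], [0, 0, 0]]]'

```text
time_s: 28.08
position: [0.6343, 0.0068, 0.0815]
ee_rot: [-0.0, 0.999, -0.05, -0.0]
contact_force: [0.8, 0.2, -2.7]
gripper_width: 0.447
gripper_force: 51.4
```

Emit:
carry_out --plan '[[0.45, [0, 0, 0], [0, 0, 0]], [0.3, [0, 0, 0], [0, 0, 0]], [0.2, [0, 0, 0], [0, 0, 0]], [0.2, [0, 0, 0], [0, 0, 0]], [0.2, [0, 0, -0.02], [0, 0, 0]], [0.2, [0, 0, -0.03], [0, 0, 0]], [0.2, [0, 0, -0.02], [0, 0, 0]], [0.2, [0, 0, 0], [0, 0, 0]], [0.2, [0, 0, 0], [0, 0, 0]], [0.2, [0, 0, 0], [0, 0, 0]]]'

```text
time_s: 28.92
position: [0.6341, 0.0067, 0.1513]
ee_rot: [-0.0, 0.999, -0.05, -0.0]
contact_force: [-0.1, 0.5, 0.7]
gripper_width: 0.799
gripper_force: 0.0
```

```bash
cat > chk.py <<'E'
from seg import *
for _ in range(5): viewer.read_camera('wrist')
i,im=snap('wrist','wchk.png');s=monitor.get_obs();print(s['position'],s['gripper_width'],s['contact_force'])
S,C,q,r=brass(im,w2px(i,[.635,.0065,.085]));print(S,q.tolist())
R0=yawR(-5.75).as_matrix(); c=np.array([.635,.0065,0])
for h in (0,5,8,11):
  a=np.arcsin(h/60); out=[]
  for lx,ly in((1,20),(0,20),(0,-20),(1,-20)):
    bx,bz=(30,64) if lx else (30-60*np.cos(a),64+60*np.sin(a))
    tx,tz=bx+16*np.sin(a),bz+16*np.cos(a); w=c+R0@np.array([tx,-ly,0])/1000; w[2]=tz/1000; out.append(w2px(i,w).round(1).tolist())
  print(h,out)
e=np.array([np.cos(np.radians(-5.75)),np.sin(np.radians(-5.75))])
delta([*(c[:2]-.024*e),.100],yawR(-5.75))
E
python3 chk.py
```

```text
[0.63369438 0.00675839 0.15040731] 0.8059120153220439 [ 0.06817437  0.46793867 -0.18181872]
[ 256  177   55   80 4241] [[310, 178], [256, 178], [258, 256], [308, 255]]
0 [[255.7, 179.6], [257.9, 252.3], [307.5, 252.3], [309.6, 179.6]]
5 [[255.6, 177.8], [257.3, 253.5], [308.0, 253.5], [309.6, 177.8]]
8 [[255.6, 176.7], [257.0, 253.9], [308.3, 253.9], [309.7, 176.7]]
11 [[255.6, 175.6], [256.6, 254.2], [308.7, 254.2], [309.7, 175.6]]
shift mm [-22.6   0.1  50.5] norm 55 turn deg [0.01 0.12 0.02]
```

Emit:
carry_out --plan '[[1, [-0.018, 0, 0.015], [0, 0, 0]], [1, [0, 0, 0.02], [0, 0, 0]], [1, [0, 0, 0.015], [0, 0, 0]], [1, [0, 0, 0], [0, 0, 0]], [1, [0, 0, 0], [0, 0, 0]], [1, [0, 0, 0], [0, 0, 0]], [1, [0, 0, 0], [0, 0, 0]], [1, [0, 0, 0], [0, 0, 0]]]'

```text
time_s: 29.88
position: [0.6177, 0.0085, 0.1031]
ee_rot: [-0.0, 0.999, -0.05, 0.001]
contact_force: [0.1, 0.5, -0.0]
gripper_width: 0.002
gripper_force: 0.0
```

Emit:
carry_out --plan '[[1, [0, 0, 0.005], [0, 0, 0]], [1, [0, 0, 0.003], [0, 0, 0]], [1, [0, 0, 0.002], [0, 0, 0]], [1, [0, 0, 0.002], [0, 0, 0]], [1, [0, 0, 0.001], [0, 0, 0]], [1, [0, 0, 0], [0, 0, 0]]]'

```text
time_s: 30.38
position: [0.6162, 0.0086, 0.0891]
ee_rot: [-0.0, 0.999, -0.05, -0.0]
contact_force: [-2.1, 0.7, 3.7]
gripper_width: -0.002
gripper_force: 1.8
```

Emit:
carry_out --plan '[[1, [0, 0, 0.002], [0, 0, 0]], [1, [0, 0, 0.002], [0, 0, 0]], [1, [0, 0, 0], [0, 0, 0]], [1, [0, 0, 0], [0, 0, 0]], [1, [0, 0, 0], [0, 0, 0]]]'

```text
time_s: 30.8
position: [0.6164, 0.0085, 0.0843]
ee_rot: [0.0, 0.999, -0.05, -0.0]
contact_force: [-0.6, 0.3, -0.1]
gripper_width: 0.006
gripper_force: 0.0
```

Emit:
carry_out --plan '[[1, [0, 0, 0.002], [0, 0, 0]], [1, [0, 0, 0.001], [0, 0, 0]], [1, [0, 0, 0], [0, 0, 0]], [1, [0, 0, 0], [0, 0, 0]]]'

```text
time_s: 31.13
position: [0.6164, 0.0085, 0.0814]
ee_rot: [0.0, 0.999, -0.05, -0.0]
contact_force: [0.1, 0.2, -0.0]
gripper_width: 0.002
gripper_force: 0.0
```

Emit:
carry_out --plan '[[1, [0, 0, 0.001], [0, 0, 0]], [1, [0, 0, 0.001], [0, 0, 0]], [1, [0, 0, 0], [0, 0, 0]], [1, [0, 0, 0], [0, 0, 0]]]'

```text
time_s: 31.47
position: [0.6168, 0.0085, 0.0801]
ee_rot: [0.0, 0.999, -0.05, 0.0]
contact_force: [-1.2, 0.2, 2.6]
gripper_width: -0.001
gripper_force: 1.4
```

Emit:
carry_out --plan '[[1, [0, 0, 0.001], [0, 0, 0]], [1, [0, 0, 0], [0, 0, 0]], [1, [0, 0, 0], [0, 0, 0]]]'

```text
time_s: 31.72
position: [0.6167, 0.0086, 0.08]
ee_rot: [0.0, 0.999, -0.05, 0.0]
contact_force: [-3.9, -0.6, 8.2]
gripper_width: -0.001
gripper_force: 4.1
```

Emit:
carry_out --plan '[[1, [0, 0, 0.001], [0, 0, 0]], [1, [0, 0, 0.001], [0, 0, 0]], [1, [0, 0, 0.001], [0, 0, 0]], [1, [0, 0, 0], [0, 0, 0]], [1, [0, 0, 0], [0, 0, 0]]]'

```text
time_s: 32.13
position: [0.6168, 0.0085, 0.08]
ee_rot: [0.0, 0.999, -0.05, 0.0]
contact_force: [-10.4, 0.4, 22.9]
gripper_width: -0.001
gripper_force: 11.6
```

Emit:
carry_out --plan '[[1, [0, 0, -0.012], [0, 0, 0]], [1, [0.02, 0, 0], [0, 0, 0]], [1, [0.018, 0, 0], [0, 0, 0]], [1, [0, 0, 0], [0, 0, 0]], [1, [0, 0, 0.007], [0, 0, 0]], [1, [0, 0, 0.003], [0, 0, 0]], [1, [0, 0, 0], [0, 0, 0]], [1, [0, 0, 0], [0, 0, 0]], [1, [0, 0, 0], [0, 0, 0]]]'

```text
time_s: 32.88
position: [0.6553, 0.0047, 0.0801]
ee_rot: [0.0, 0.999, -0.05, 0.002]
contact_force: [-0.5, -0.7, 11.0]
gripper_width: -0.002
gripper_force: 5.8
```

Emit:
carry_out --plan '[[1, [0, 0, 0.001], [0, 0, 0]], [1, [0, 0, 0.001], [0, 0, 0]], [1, [0, 0, 0], [0, 0, 0]], [1, [0, 0, 0], [0, 0, 0]]]'

```text
time_s: 33.22
position: [0.6553, 0.0047, 0.08]
ee_rot: [0.0, 0.999, -0.05, 0.002]
contact_force: [-5.3, 0.3, 19.5]
gripper_width: -0.001
gripper_force: 10.3
```

Both ends stop rigidly at z = 80.0 mm, so the block is flush. I'll retract, do a numeric check and hand in.

Emit:
carry_out --plan '[[1, [0, 0, -0.01], [0, 0, 0]], [0.8, [0, 0, -0.03], [0, 0, 0]], [0.5, [-0.01, 0, -0.03], [0, 0, 0]], [0.2, [-0.01, 0, 0], [0, 0, 0]], [0, [0, 0, 0], [0, 0, 0]], [0, [0, 0, 0], [0, 0, 0]], [0, [0, 0, 0], [0, 0, 0]], [0, [0, 0, 0], [0, 0, 0]]]'

```text
time_s: 33.88
position: [0.6333, 0.0068, 0.1436]
ee_rot: [0.0, 0.999, -0.05, -0.002]
contact_force: [1.0, -0.2, -0.5]
gripper_width: 0.974
gripper_force: 0.0
```

```bash
python3 chk.py; python3 - <<'E'
from seg import *
_,b=snap('scene','s2.png'); a=cv2.imread('pics/s1.png')
h=lambda im:cv2.inRange(cv2.cvtColor(im,cv2.COLOR_BGR2HSV),(10,90,100),(34,255,255))
for n,x0,y0,x1,y1 in(('disc',160,290,196,322),('bar',200,260,235,308),('ybox',328,188,370,226),('tray',128,215,192,280),('pry',295,125,355,170)):
    print(n,[tuple(np.round(np.argwhere(h(im)[y0:y1,x0:x1]>0).mean(0)+[y0,x0],1)) if h(im)[y0:y1,x0:x1].any() else None for im in (a,b)])
E
```

```text
[0.63435764 0.00672662 0.14508394] 1.0002740225332676 [0.34711877 0.93420268 0.65967782]
[ 255  181   57   76 4113] [[257, 181], [257, 256], [308, 256], [311, 183]]
0 [[255.1, 182.4], [257.4, 256.4], [308.0, 256.4], [310.2, 182.4]]
5 [[255.1, 180.6], [256.8, 257.7], [308.6, 257.7], [310.3, 180.6]]
8 [[255.1, 179.5], [256.5, 258.2], [308.9, 258.2], [310.3, 179.5]]
11 [[255.0, 178.4], [256.1, 258.5], [309.3, 258.5], [310.3, 178.4]]
shift mm [-23.3   0.2  45.1] norm 51 turn deg [0.   0.05 0.02]
disc [(np.float64(305.6), np.float64(177.0)), (np.float64(305.4), np.float64(176.5))]
bar [(np.float64(284.2), np.float64(216.1)), (np.float64(284.4), np.float64(216.2))]
ybox [(np.float64(206.8), np.float64(347.5)), (np.float64(207.0), np.float64(347.5))]
tray [None, (np.float64(246.7), np.float64(159.2))]
pry [(np.float64(139.3), np.float64(314.0)), (np.float64(140.6), np.float64(314.8))]
```

The block is flush, the old specimen is in the tray, the pry bar is on the mat and the bystanders have not moved.

```bash
python3 -c "
from h import *
print(job.sign_off())"
```

```text
the job is handed in; nothing more can be done
None
```

The job is handed in at about 34 s: the fresh specimen sits flush in the nest (both ends stop at z = 80.0 mm), the old one lies in the white tray, the pry bar is back on its mat, and the disc, bar and yellow box have not moved.

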